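# Match the lids to the pots after the bisque firing

### The arm

A 6-joint arm with a two-finger parallel gripper is mounted at the origin on the work surface. World frame = base frame: x ahead of the robot, y to its left, z up, the work surface at z = 0. Lengths are in m, angles in rad, forces in N, time in s.
With the tool pointing down it reaches from about 0.35 to 0.975 m from the base axis. Payload 4.9 kg.
Tool frame: the origin (TCP) lies on the front face of the gripper's body, between the roots of the fingers; the fingertips stand 73 mm ahead of it and the grasp point (between the pads) lies 54 mm ahead of it; z points along the fingers, y is the line along which they close (so a half turn about z gives the same grasp; the last joint's range is limited). The gripper opens to 85 mm and grips with 20 to 120 N. Pads are 22 mm wide; open, the fingers measure 114 mm over their backs; the gripper's body (76 mm by 85 mm) begins 54 mm behind the grasp point. The pads swing forward as they close: fully open they stand 13 mm farther back than shut.
Start: joints at [-1.459, 0.053, 1.613, -0, 1.476, -0.119], TCP at [0.143, -0.608, 0.304] pointing down, gripper open.
Joint ranges: [-3.01, 3.01], [-1.01, 2.22], [0.06, 2.58], [-1.02, 4.17], [0.09, 2.62], [-3.14, 3.14]. Speed limits (rad/s): [2.57, 2.57, 3.14, 3.14, 3.14, 3.14].

### API

Orientations are given as a rotation vector (axis times angle).
In Python, from station import status, imaging, order gives the robot as it stands.
- The arm moves only by the tool arm_command, never from a script. Its argument "increments" is a list of rows, each an object with "slide": the shift along the tool's x, y, z in m, a list of three; "spin": the turn about the tool's z in degrees; "gripper": the opening, from -1 (shut) to 1 (fully open). In form: [{"slide": [x, y, z], "spin": spin, "gripper": gripper}, ...]. A call has 1 to 8 rows; each row is the pose to reach, as a shift and turn from the pose commanded when the call began, along the tool's axes at that moment; what a row does not reach only later rows make up. A row lasts 1/12 s, in which the tool goes at most 41.7 mm and 7.16 degrees, less where a joint would pass 70% of its speed; a pose out of reach is approached as far as the arm can. A call with a gripper value outside its range is refused whole. The fingers move at their own pace and stop on an object; "newtons" is the grip in N (left out, the last holds). Time passes only in rows, so rows that repeat a pose let the fingers close. It gives the time, the measured TCP pose, the force, the opening and the grip force at its end, in the units of the state.
- status.get_obs(): the state, without advancing time (a new reading comes with each control period).
- imaging.get_image(name): name is "scene" or "top" or "wrist"; returns a dict with "frame" (400x640x3 uint8, red, green, blue), "vfov" (degrees; the focal length in pixels is half the picture's height over the tangent of half this angle, whatever the lens; pixels are square), "cx", "cy" (the principal point, pixels), "view" (4x4, takes a point from world to camera coordinates); the wrist camera has in their place "mount" (4x4, takes a point from camera to tool coordinates, whose origin is the TCP and whose axes are the flange's). Camera axes: x right, y up, looking along -z (the intrinsics and any distortion apply to the point x, -y, -z); pixel columns grow to the right and rows downward; lengths in m; the calibration is good to about 2 mm. The wrist camera is an equidistant fisheye: a pixel r from the principal point sees the ray r / f radians off the axis. A picture is of the moment at which its call begins: read the wrist's pose just before it. There is no depth.
- order.finish_job(): hands the job in; it is judged then, once.
The state is a dict: "t": time; "q": joint angles; "dq": joint speeds; "effort": joint torques, N m; "tool_pos": TCP position; "tool_rot": TCP orientation; "contact_force": force on the tool from outside, world axes, zero at the start; "wrist_torque": the same for the moment, N m; "opening": finger opening in m; "grip_force": force on a finger pad.
Only numpy, scipy, OpenCV 4.12 (cv2) and the standard library are available. Lean on these libraries where they do the work, as an engineer would, in place of code of your own. Each camera call takes 0.05 s, during which the arm holds its last target. There are 200 camera calls.

### The job

These four pots have come back from the bisque kiln, and their lids lie apart on the grey board. Pick up the lids by their knobs, one after another, and lower each one, not dropping it, onto the pot it was made for, the one whose mouth its collar fits into and whose rim it just covers, so that every lid sits fully home and level. Leave the pots standing where they are, and leave the dish and the spray bottle alone.

Things in the scene. Friction and masses are not known exactly. Their poses are not given: they have to be found in the camera images.
- sugar_jar: small round-bellied sugar jar, no handles, 84 mm across the belly, 66 mm high, rim 66 mm across outside, mouth 52 mm across. Plain pinkish bisque clay, loose, standing upright and empty on the plywood board. Origin: centre of its underside, z up the pot's axis.
- teapot: teapot with a spout towards its own +x (tip 90 mm from the axis, as high as the rim) and a loop handle towards -x (88 mm from the axis), belly 116 mm across, 98 mm high, rim 88 mm across outside, mouth 74 mm across. Plain pinkish bisque clay, loose, standing upright and empty on the plywood board. Origin: centre of its underside, z up the pot's axis.
- canister: tall straight-sided canister, no handles, 110 mm across, 128 mm high, rim 110 mm across outside, mouth 96 mm across. Plain pinkish bisque clay, loose, standing upright and empty on the plywood board. Origin: centre of its underside, z up the pot's axis.
- casserole: low wide casserole, 134 mm across, with two small lug handles under the rim on its +y and -y sides (83 mm from the axis), 76 mm high, rim 134 mm across outside, mouth 120 mm across. Plain pinkish bisque clay, loose, standing upright and empty on the plywood board. Origin: centre of its underside, z up the pot's axis.
- lid66: loose bisque pot lid, 66 mm across, upright on the grey board. Origin: centre of its underside, z up. Tapered collar z 0 to 10 mm, 36 mm wide below, 44 above, 4 mm play all round in its pot's mouth. Flange z 10 to 15, rising to 21 in the middle. Round knob on the axis, 22 mm wide from z 28 to 45, thinner neck below, top at 48. When home, flange rests on the rim, origin 10 mm below the rim.
- lid88: loose bisque pot lid, 88 mm across, upright on the grey board. Origin: centre of its underside, z up. Tapered collar z 0 to 10 mm, 58 mm wide below, 66 above, 4 mm play all round in its pot's mouth. Flange z 10 to 15, rising to 21 in the middle. Round knob on the axis, 24 mm wide from z 28 to 45, thinner neck below, top at 48. When home, flange rests on the rim, origin 10 mm below the rim.
- lid110: loose bisque pot lid, 110 mm across, upright on the grey board. Origin: centre of its underside, z up. Tapered collar z 0 to 10 mm, 80 mm wide below, 88 above, 4 mm play all round in its pot's mouth. Flange z 10 to 15, rising to 21 in the middle. Round knob on the axis, 26 mm wide from z 28 to 45, thinner neck below, top at 48. When home, flange rests on the rim, origin 10 mm below the rim.
- lid134: loose bisque pot lid, 134 mm across, upright on the grey board. Origin: centre of its underside, z up. Tapered collar z 0 to 10 mm, 104 mm wide below, 112 above, 4 mm play all round in its pot's mouth. Flange z 10 to 15, rising to 21 in the middle. Round knob on the axis, 30 mm wide from z 28 to 45, thinner neck below, top at 48. When home, flange rests on the rim, origin 10 mm below the rim.
- dish: shallow open bisque dish without a knob, 94 mm across, 24 mm high, on the grey board beyond the lids; not part of the job. Origin: centre of its underside.
- spray_bottle: cream spray bottle with a red trigger head, 76 mm across, 228 mm high, standing on the table; not part of the job. Origin: centre of its underside.
Mind the look-alikes: they are no part of the job. Leave any orange look-alike of the lid66 alone. Leave any orange look-alike of the canister alone.

How it is judged:
At the end, for the whole second after the job is handed in: Each of the four lids is on its own pot (66 mm lid on the sugar jar, 88 on the teapot, 110 on the canister, 134 on the casserole): centred within 8 mm, its collar's underside 10 mm below the rim within 3 mm, lid and pot upright within 3.4 degrees, released and at rest (horizontal distance between lid66 and sugar_jar below 0.008 m and z of lid66 in the frame of sugar_jar between 0.053 and 0.059 m and angle between each of lid66, sugar_jar, lid88, teapot, lid110, canister, lid134, casserole's own z axis and vertical below 0.06 rad and linear speed of each of lid66, sugar_jar, lid88, teapot, lid110, canister, lid134, casserole below 0.02 m/s and horizontal distance between lid88 and teapot below 0.008 m and z of lid88 in the frame of teapot between 0.085 and 0.091 m and horizontal distance between lid110 and canister below 0.008 m and z of lid110 in the frame of canister between 0.115 and 0.121 m and horizontal distance between lid134 and casserole below 0.008 m and z of lid134 in the frame of casserole between 0.063 and 0.069 m); the robot touches nothing.
It fails at once if a pot is pushed more than 40 mm from where it stood (distance of any of sugar_jar, teapot, canister, casserole from where it was at the start of the episode above 0.04 m).
It fails at once if a lid is let fall onto its pot from more than 20 mm above its seat ((contact force between lid66 and the fingers below 0.05 N and horizontal distance between lid66 and sugar_jar below 0.05 m and z of lid66 in the frame of sugar_jar above 0.076 m) or (contact force between lid88 and the fingers below 0.05 N and horizontal distance between lid88 and teapot below 0.05 m and z of lid88 in the frame of teapot above 0.108 m) or (contact force between lid110 and the fingers below 0.05 N and horizontal distance between lid110 and canister below 0.05 m and z of lid110 in the frame of canister above 0.138 m) or (contact force between lid134 and the fingers below 0.05 N and horizontal distance between lid134 and casserole below 0.05 m and z of lid134 in the frame of casserole above 0.086 m)).
It fails at once if the dish or the spray bottle is moved more than 30 mm (distance of any of dish, spray_bottle from where it was at the start of the episode above 0.03 m).
It also fails if it takes over 115 s, if anything falls off the work surface, if the arm or the gripper's body presses on something with over 40 N, if the wrist force passes 120 N, or if a joint passes its speed limit or range.

## Working session

There is one attempt and no reset: what is moved stays moved. The work goes in short steps, Python scripts to look and compute and a tool call to move; the robot and the scene stay as the last step left them, time stands still between calls to the robot, and variables do not carry over. Pictures are saved under pics/ and viewed, at most 14 in all, crops included, and the job is handed in when it is done.

Besides the shell and the picture viewer there is one more tool, called in YAML: its name, and indented under it one key for each argument. arm_command: Moves the arm, as the interface text tells. Its arguments: {"type":"object","properties":{"increments":{"type":"array","items":{"type":"object","properties":{"slide":{"type":"array","items":{"type":"number"}},"spin":{"type":"number"},"gripper":{"type":"number"}}}},"newtons":{"type":"number"}},"required":["increments"]}

```bash
mkdir -p pics; cat > h.py <<'E'
import numpy as np, cv2
from station import status, imaging, order
def grab(n,fn=None):
    d=imaging.get_image(n)
    if fn: cv2.imwrite('pics/'+fn,d['frame'][:,:,::-1])
    return d
def ray(d,u,v):
    f=200/np.tan(np.radians(d['vfov'])/2)
    V=np.array(d['view']); R=V[:3,:3]; c=-R.T@V[:3,3]
    r=R.T@np.array([(u-d['cx'])/f,-(v-d['cy'])/f,-1.])
    return c,r
def onz(d,u,v,z):
    c,r=ray(d,u,v); return c+r*(z-c[2])/r[2]
def proj(d,p):
    f=200/np.tan(np.radians(d['vfov'])/2)
    V=np.array(d['view']); q=V[:3,:3]@np.array(p)+V[:3,3]
    return d['cx']+f*q[0]/-q[2], d['cy']-f*q[1]/-q[2]
E
python3 - <<'E'
from h import *
for n in('scene','top'):
    d=grab(n,n+'0.png'); print(n,{k:(np.round(v,4).tolist()) for k,v in d.items() if k!='frame'})
d=grab('wrist','wrist0.png'); print({k:(np.round(v,4).tolist()) for k,v in d.items() if k!='frame'}); o=status.get_obs();print(o)
E
```

```text
scene {'vfov': 44.7926, 'cx': 317.136, 'cy': 203.8824, 'view': [[-0.3679, 0.9297, 0.0152, 0.1604], [-0.7673, -0.3128, 0.5599, 0.3655], [0.5253, 0.1943, 0.8284, -1.7212], [0.0, 0.0, 0.0, 1.0]]}
top {'vfov': 45.5181, 'cx': 315.6122, 'cy': 201.1983, 'view': [[-0.0117, -0.9999, 0.0026, 0.0372], [0.9796, -0.011, 0.2007, -0.516], [-0.2006, 0.0049, 0.9797, -1.6444], [0.0, 0.0, 0.0, 1.0]]}
{'vfov': 65.7065, 'cx': 320.256, 'cy': 198.9087, 'mount': [[-0.0005, 0.9606, 0.278, 0.0717], [1.0, 0.0007, -0.0005, -0.0008], [-0.0006, 0.278, -0.9606, -0.0713], [0.0, 0.0, 0.0, 1.0]]}
{'t': 0.15, 'q': array([-1.45897919e+00,  5.32548690e-02,  1.61396678e+00,  3.83193594e-05,
        1.47599282e+00, -1.19021678e-01]), 'dq': array([ 0.00070084, -0.00216665, -0.00417082,  0.00159399, -0.00083138,
        0.00033187]), 'effort': array([ 4.90733964e-04, -3.94242489e+01, -3.70722592e+01, -2.05577243e-05,
        4.65593679e-03, -2.78335669e-06]), 'tool_pos': array([ 0.14295068, -0.60806111,  0.30292161]), 'tool_rot': array([-3.11908007e+00, -3.61603764e-01, -6.90578568e-05]), 'contact_force': array([-0.23994115, -0.37260581,  0.28489914]), 'wrist_torque': array([ 0.0427455 ,  0.00097612, -0.00060698]), 'grip_force': 0.0, 'opening': 0.08525894325425032}
```

View pics/top0.png

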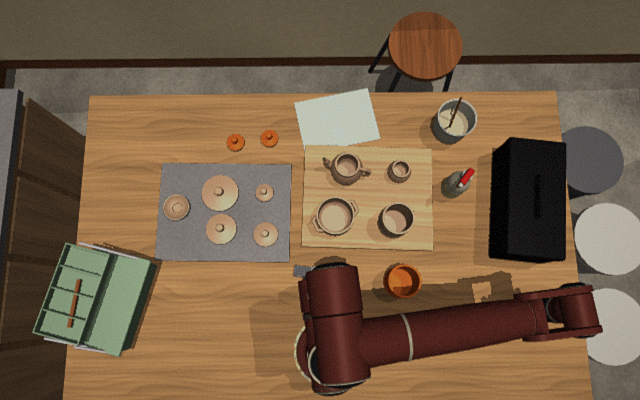

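View pics/scene0.png

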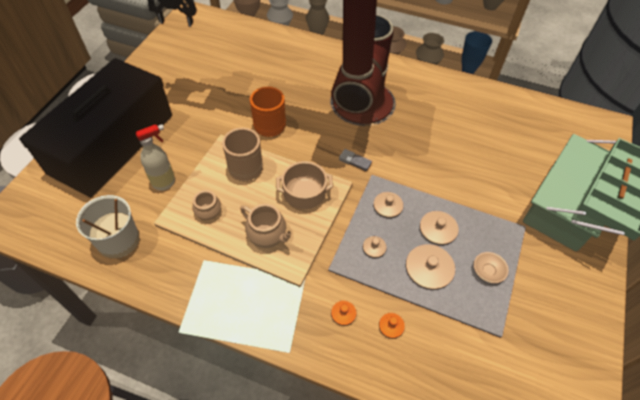

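The top view shows the lids at (220,192), (264,192), (220,229) and (265,234). The pots are the teapot (347,167), jar (399,171), casserole (336,215) and canister (397,219).

Things that could be confused:
- the orange lids (235,143) and (269,139)
- the orange canister (402,281)
- the dish (176,208), which has no knob
- the cup at (455,120)

The plain pink lids and pots on the two boards match the description.

```bash
cat > seg.py <<'E'
from h import *
def blobs(d,roi,tol=None):
    im=cv2.cvtColor(d['frame'],cv2.COLOR_RGB2LAB).astype(int)
    return im
E
python3 - <<'E'
from h import *
d=grab('top');f=d['frame']
hsv=cv2.cvtColor(f,cv2.COLOR_RGB2HSV)
for p in[(228,200),(217,235),(268,238),(262,196),(190,180),(420,170),(400,170),(399,164),(388,215),(322,215),(336,215),(350,178),(390,215)]: print(p,hsv[p[1],p[0]],f[p[1],p[0]])
c=f[130:270,150:450]; c=cv2.resize(c,None,fx=2.66,fy=2.66,interpolation=cv2.INTER_CUBIC)
cv2.imwrite('pics/crop1.png',c[:,:,::-1])
for u,v in((220,192),(264,192),(220,229),(265,234),(176,208)): print('lid',onz(d,u,v,.03).round(3))
for u,v,z in((347,167,.11),(399,171,.08),(336,215,.09),(397,219,.14)): print('pot',onz(d,u,v,z).round(3))
E
```

```text
(228, 200) [ 23  63 191] [191 180 144]
(217, 235) [ 18  85 187] [187 162 125]
(268, 238) [ 24  56 191] [191 183 149]
(262, 196) [ 17  85 186] [186 159 124]
(190, 180) [  7  26 127] [127 117 114]
(420, 170) [ 16 117 187] [187 147 101]
(400, 170) [ 13 100 165] [165 128 100]
(399, 164) [ 13 123  85] [85 62 44]
(388, 215) [ 16  86 178] [178 150 118]
(322, 215) [ 18  77 192] [192 169 134]
(336, 215) [ 19  77 185] [185 164 129]
(350, 178) [ 13 113 120] [120  90  67]
(390, 215) [ 15  95 175] [175 142 110]
lid [0.559 0.377 0.03 ]
lid [0.557 0.218 0.03 ]
lid [0.424 0.373 0.03 ]
lid [0.404 0.213 0.03 ]
lid [0.502 0.533 0.03 ]
pot [ 0.625 -0.079  0.11 ]
pot [ 0.617 -0.266  0.08 ]
pot [ 0.459 -0.038  0.09 ]
pot [ 0.435 -0.24   0.14 ]
```

View pics/crop1.png

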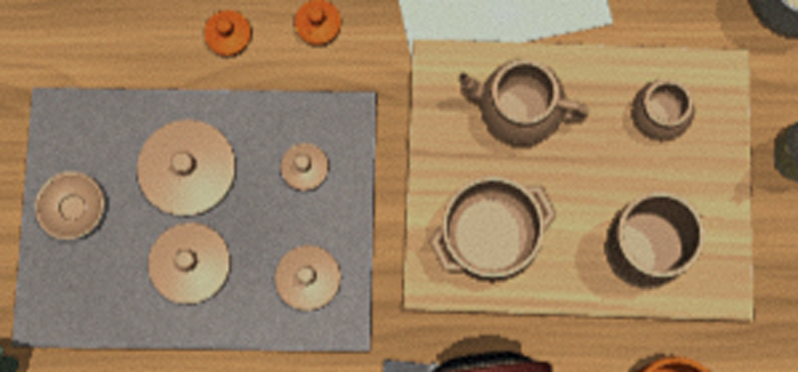

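The crop confirms four knobbed bisque lids on the grey board and four pots on the plywood. The orange ones and the dish are clearly distinct.

```bash
cat >> h.py <<'E'
def tri(*cr):
    A=np.zeros((3,3));b=np.zeros(3)
    for c,r in cr:
        r=r/np.linalg.norm(r);M=np.eye(3)-np.outer(r,r);A+=M;b+=M@c
    p=np.linalg.solve(A,b)
    return p,max(np.linalg.norm(np.cross(p-c,r/np.linalg.norm(r))) for c,r in cr)
from scipy.spatial.transform import Rotation as Ro
def delta(x,y,z,yaw=None):
    "slide/spin from measured pose to the target; yaw = direction of tool x in world, deg"
    o=status.get_obs();R=Ro.from_rotvec(o['tool_rot']).as_matrix()
    s=R.T@(np.array([x,y,z])-o['tool_pos'])
    cur=np.degrees(np.arctan2(R[1,0],R[0,0]))
    # tool z is down: +spin lowers world yaw
    sp=0 if yaw is None else -((yaw-cur+180)%360-180)
    print('slide',s.round(4),'spin',round(sp,1),'yaw',cur.round(2),'q6',o['q'][5].round(2),'pos',o['tool_pos'].round(4))
def wray(d,o,u,v):
    f=200/np.tan(np.radians(d['vfov'])/2);a=np.array([u-d['cx'],v-d['cy']]);r=np.hypot(*a);t=r/f
    k=np.sin(t)/r if r>1e-9 else 0
    c=np.array([a[0]*k,-a[1]*k,-np.cos(t)]);M=np.array(d['mount']);R=Ro.from_rotvec(o['tool_rot']).as_matrix()
    return R@M[:3,3]+o['tool_pos'],R@M[:3,:3]@c
def ext(cr,z): c,r=cr; return c+r*(z-c[2])/r[2]
E
python3 - <<'E'
from h import *
T=grab('top');S=grab('scene')
def find(d,x0,y0,x1,y1,names):
    hsv=cv2.cvtColor(d['frame'],cv2.COLOR_RGB2HSV)
    m=np.zeros(hsv.shape[:2],np.uint8);m[y0:y1,x0:x1]=(hsv[y0:y1,x0:x1,1]>52)*255
    m=cv2.morphologyEx(m,cv2.MORPH_OPEN,np.ones((3,3)))
    cs=cv2.findContours(m,cv2.RETR_EXTERNAL,cv2.CHAIN_APPROX_NONE)[0]
    return {n:cv2.fitEllipse(next(c for c in cs if cv2.pointPolygonTest(c,p,False)>=0)) for n,p in names.items()}
a=find(T,164,170,286,255,{'134':(220,194),'66':(264,194),'110':(220,231),'88':(265,236),'dish':(176,208)})
b=find(S,342,188,515,310,{'134':(431,270),'66':(374,248),'110':(439,229),'88':(388,206),'dish':(490,268)})
for n in a:
    p,e=tri(ray(T,*a[n][0]),ray(S,*b[n][0])); print(n,np.round(a[n][0]+a[n][1],1),np.round(b[n][0]+b[n][1],1),p.round(4),e.round(4),ext(ray(T,*a[n][0]),.03).round(4))
E
```

```text
134 [219.5 192.3  34.5  37.3] [433.1 253.   47.5  84.2] [0.5478 0.3736 0.0721] 0.0034 [0.5578 0.3787 0.03  ]
66 [264.  192.3  17.   17.9] [374.2 246.4  21.5  24.2] [0.5579 0.2198 0.0205] 0.0011 [0.5559 0.2177 0.03  ]
110 [220.6 228.4  29.2  31. ] [433.1 253.   47.5  84.2] [ 0.4448  0.3917 -0.0945] 0.0036 [0.4258 0.3708 0.03  ]
88 [265.2 234.   23.9  24.5] [388.  204.2  25.8  30.4] [0.4051 0.2139 0.0204] 0.0011 [0.404  0.2119 0.03  ]
dish [175.9 206.8  24.1  26.1] [490.5 267.4  29.8  37. ] [0.5059 0.5353 0.0296] 0.0016 [0.5059 0.5336 0.03  ]
```

```bash
python3 - <<'E'
from h import *
delta(.48,-.16,.42,0)
E
```

```text
slide [ 0.4307 -0.3593 -0.1162] spin 13.2 yaw 13.22 q6 -0.12 pos [ 0.1429 -0.6082  0.3035]
```

arm_command:
  increments:
    - {"slide": [0,0,-0.04]}
    - {"slide": [0,0,-0.08]}
    - {"slide": [0,0,-0.116]}
    - {"slide": [0.03,-0.025,-0.116]}
    - {"slide": [0.06,-0.05,-0.116],"spin": 6}
    - {"slide": [0.09,-0.075,-0.116],"spin": 13.2}
    - {"slide": [0.12,-0.1,-0.116],"spin": 13.2}
    - {"slide": [0.15,-0.125,-0.116],"spin": 13.2}

```text
validation failed for argument at $.in...
```

```bash
python3 - <<'E'
from h import *
delta(.48,-.16,.42,0);print(status.get_obs()['t'])
E
```

```text
slide [ 0.4307 -0.3593 -0.1162] spin 13.2 yaw 13.22 q6 -0.12 pos [ 0.1429 -0.6082  0.3035]
0.3
```

Perhaps every field is required in each row.

arm_command:
  increments:
    - {"slide": [0,0,-0.04],"spin": 0,"gripper": 1}
    - {"slide": [0,0,-0.08],"spin": 0,"gripper": 1}
    - {"slide": [0.03,-0.025,-0.116],"spin": 6,"gripper": 1}
    - {"slide": [0.06,-0.05,-0.116],"spin": 13.2,"gripper": 1}
    - {"slide": [0.09,-0.075,-0.116],"spin": 13.2,"gripper": 1}
    - {"slide": [0.12,-0.1,-0.116],"spin": 13.2,"gripper": 1}
    - {"slide": [0.15,-0.125,-0.116],"spin": 13.2,"gripper": 1}
    - {"slide": [0.18,-0.15,-0.116],"spin": 13.2,"gripper": 1}
  newtons: 40

```text
t: 0.97
tool_pos: [0.2846, -0.4194, 0.4201]
tool_rot: [3.141, 0.0, 0.001]
contact_force: [-0.5, 0.0, -0.2]
opening: 0.0849
grip_force: 0.0
```

```bash
python3 - <<'E'
from h import *
delta(.48,-.16,.42,0);print(status.get_obs()['t'])
E
```

```text
slide [ 1.954e-01 -2.594e-01  1.000e-04] spin 0.0 yaw 0.0 q6 0.45 pos [ 0.2846 -0.4194  0.4201]
0.9667
```

arm_command:
  increments:
    - {"slide": [0.04,-0.01,0],"spin": 0,"gripper": 1}
    - {"slide": [0.07,-0.04,0],"spin": 0,"gripper": 1}
    - {"slide": [0.095,-0.073,0],"spin": 0,"gripper": 1}
    - {"slide": [0.12,-0.106,0],"spin": 0,"gripper": 1}
    - {"slide": [0.145,-0.14,0],"spin": 0,"gripper": 1}
    - {"slide": [0.17,-0.173,0],"spin": 0,"gripper": 1}
    - {"slide": [0.19,-0.208,0],"spin": 0,"gripper": 1}
    - {"slide": [0.195,-0.245,0],"spin": 0,"gripper": 1}

```text
t: 1.63
tool_pos: [0.4804, -0.1742, 0.4194]
tool_rot: [-3.141, -0.002, -0.0]
contact_force: [1.9, 0.7, -0.0]
opening: 0.0852
grip_force: 0.0
```

```bash
python3 - <<'E'
from h import *
import pickle
o=status.get_obs();d=grab('wrist','w1.png');d['o']=o;pickle.dump(d,open('w1.pkl','wb'));print(o['tool_pos'],o['dq'].round(3),o['q'].round(2))
E
```

```text
[ 0.48038276 -0.1742045   0.41942974] [ 0.802 -0.303  0.249 -0.01   0.076  0.788] [-0.49 -0.26  1.72  0.    1.69  1.08]
```

View pics/w1.png

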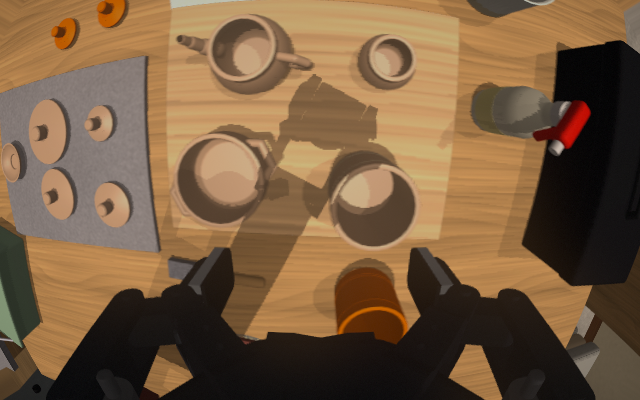

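The wrist view shows all four pots, with the teapot at (243,55), jar (387,62), casserole (220,178) and canister (373,200). I'll take a settled picture here and a second one further left.

```bash
python3 - <<'E'
from h import *
import pickle
grab('wrist');o=status.get_obs();d=grab('wrist');d['o']=o;pickle.dump(d,open('w1.pkl','wb'));print(o['tool_pos'],o['dq'].round(3))
E
```

```text
[ 0.4797112  -0.17194984  0.42017638] [-0.08   0.011 -0.011 -0.052 -0.024 -0.049]
```

arm_command:
  increments:
    - {"slide": [0,-0.04,0],"spin": 0,"gripper": 1}
    - {"slide": [0,-0.08,0],"spin": 0,"gripper": 1}
    - {"slide": [0,-0.12,0],"spin": 0,"gripper": 1}
    - {"slide": [0,-0.16,0],"spin": 0,"gripper": 1}
    - {"slide": [0,-0.18,0],"spin": 0,"gripper": 1}
    - {"slide": [0,-0.18,0],"spin": 0,"gripper": 1}
    - {"slide": [0,-0.18,0],"spin": 0,"gripper": 1}

```text
t: 2.37
tool_pos: [0.4787, 0.0034, 0.42]
tool_rot: [3.141, 0.001, 0.0]
contact_force: [0.8, 1.0, -0.0]
opening: 0.0855
grip_force: 0.0
```

```bash
cat > pots.py <<'E'
from h import *
import pickle
POTS={'sugar':((.617,-.266),.066,.033,.026),'teapot':((.625,-.079),.098,.044,.037),'canister':((.435,-.24),.128,.055,.048),'casserole':((.459,-.038),.076,.067,.060)}
def edgepts(d,c,z,r):
    o=d['o'];g=cv2.GaussianBlur(cv2.cvtColor(d['frame'],cv2.COLOR_RGB2GRAY),(3,3),0)
    e=cv2.Canny(g,40,100);vs,us=np.nonzero(e)
    P=np.array([ext(wray(d,o,u,v),z)[:2] for u,v in zip(us,vs)])
    return P[np.hypot(*(P-c).T)<r+.03]
def circ(P,c,r):
    "known-radius circle: vote on 1 mm grid, then least squares on inliers"
    g=np.arange(-.025,.0251,.001);X=np.array([(c[0]+a,c[1]+b) for a in g for b in g])
    D=np.abs(np.hypot(P[:,0]-X[:,:1],P[:,1]-X[:,1:])-r)<.0015
    b=X[D.sum(1).argmax()]
    for _ in range(5):
        I=P[np.abs(np.hypot(*(P-b).T)-r)<.002]
        A=np.c_[2*I,np.ones(len(I))];s=np.linalg.lstsq(A,(I**2).sum(1),rcond=None)[0];b=s[:2];R=np.sqrt(s[2]+b@b)
    return b,R,len(I)
E
python3 - <<'E'
from pots import *
o=status.get_obs();d=grab('wrist','w2.png');d['o']=o;pickle.dump(d,open('w2.pkl','wb'));print(o['t'],o['tool_pos'],np.abs(o['dq']).max())
for n,(c,h,ro,ri) in POTS.items():
  for B in(.008,.018):
    for f in('w1.pkl','w2.pkl'):
        d=pickle.load(open(f,'rb'));P=edgepts(d,c,B+h,ro)
        print(n,B,f,*[ (q[0].round(4).tolist(),round(float(q[1]),4),q[2]) for q in (circ(P,c,ro),circ(P,c,ri))])
E
```

```text
2.3667 [0.47871669 0.00338337 0.42000823] 0.036085433253145255
sugar 0.008 w1.pkl ([0.6293, -0.2727], 0.0327, 117) ([0.63, -0.2736], 0.0265, 121)
sugar 0.008 w2.pkl ([0.6279, -0.269], 0.0333, 108) ([0.6297, -0.2774], 0.0268, 104)
sugar 0.018 w1.pkl ([0.6124, -0.2436], 0.0331, 125) ([0.628, -0.2709], 0.0261, 127)
sugar 0.018 w2.pkl ([0.626, -0.2631], 0.033, 110) ([0.6278, -0.2706], 0.0262, 107)
teapot 0.008 w1.pkl ([0.6382, -0.0749], 0.0443, 197) ([0.6386, -0.0745], 0.038, 155)
teapot 0.008 w2.pkl ([0.6381, -0.0794], 0.0442, 173) ([0.6391, -0.0801], 0.0377, 162)
teapot 0.018 w1.pkl ([0.6364, -0.0771], 0.0435, 208) ([0.6358, -0.0778], 0.0376, 195)
teapot 0.018 w2.pkl ([0.6363, -0.0775], 0.0435, 180) ([0.6361, -0.0774], 0.0373, 194)
canister 0.008 w1.pkl ([0.437, -0.2432], 0.0554, 244) ([0.4362, -0.2438], 0.0493, 200)
canister 0.008 w2.pkl ([0.4367, -0.2487], 0.0559, 205) ([0.4364, -0.2485], 0.0493, 143)
canister 0.018 w1.pkl ([0.4408, -0.2418], 0.0545, 248) ([0.4397, -0.2414], 0.0482, 273)
canister 0.018 w2.pkl ([0.4399, -0.2417], 0.0546, 235) ([0.4398, -0.2415], 0.0482, 196)
casserole 0.008 w1.pkl ([0.4611, -0.0348], 0.0666, 212) ([0.4585, -0.0274], 0.0602, 235)
casserole 0.008 w2.pkl ([0.4642, -0.0322], 0.0667, 269) ([0.4564, -0.0343], 0.0599, 221)
casserole 0.018 w1.pkl ([0.467, -0.0382], 0.067, 228) ([0.4617, -0.0331], 0.0604, 275)
casserole 0.018 w2.pkl ([0.461, -0.0333], 0.0666, 228) ([0.4616, -0.0326], 0.0604, 318)
```

View pics/w2.png

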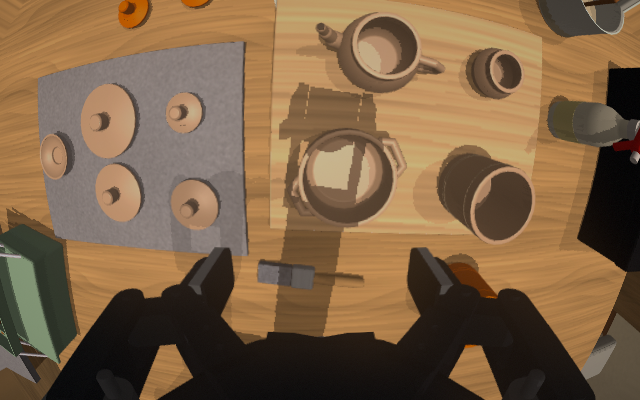

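The second view shows the lids at (108,121), (184,112), (119,193) and (194,203). The rim centres agree between the two views when the plywood is 18 mm thick. Next I'll look at the lids from above.

arm_command:
  increments:
    - {"slide": [-0.01,-0.038,0.01],"spin": 0,"gripper": 1}
    - {"slide": [-0.02,-0.076,0.02],"spin": 0,"gripper": 1}
    - {"slide": [-0.03,-0.115,0.03],"spin": 0,"gripper": 1}
    - {"slide": [-0.04,-0.153,0.04],"spin": 0,"gripper": 1}
    - {"slide": [-0.05,-0.19,0.05],"spin": 0,"gripper": 1}
    - {"slide": [-0.055,-0.23,0.06],"spin": 0,"gripper": 1}
    - {"slide": [-0.06,-0.27,0.06],"spin": 0,"gripper": 1}
    - {"slide": [-0.06,-0.28,0.06],"spin": 0,"gripper": 1}

```text
t: 3.08
tool_pos: [0.4182, 0.2861, 0.3587]
tool_rot: [-3.141, -0.003, 0.003]
contact_force: [-0.1, -0.6, -0.1]
opening: 0.0857
grip_force: 0.0
```

```bash
cat > lids.py <<'E'
from pots import *
LIDS={'66':((.558,.220),.033),'88':((.405,.214),.044),'110':((.428,.373),.055),'134':((.560,.380),.067)}
def lids(d,zf=.020):
    for n,(c,r) in LIDS.items():
        hsv=cv2.cvtColor(d['frame'],cv2.COLOR_RGB2HSV)
        m=((hsv[...,1]>60)*255).astype(np.uint8)
        e=edgepts(d,c,zf,r)
        print(n,*[(q[0].round(4).tolist(),round(float(q[1]),4),q[2]) for q in (circ(e,c,r),)])
E
python3 - <<'E'
from lids import *
grab('wrist');grab('wrist')
o=status.get_obs();d=grab('wrist','w3.png');d['o']=o;pickle.dump(d,open('w3.pkl','wb'));print(o['t'],o['tool_pos'],np.abs(o['dq']).max())
for z in(.018,.023):
  for f in('w2.pkl','w3.pkl'):
    print(z,f);lids(pickle.load(open(f,'rb')),z)
E
```

```text
3.1833 [0.41924848 0.28391927 0.35946309] 0.04556132171619966
0.018 w2.pkl
66 ([0.5585, 0.225], 0.0328, 143)
88 ([0.4025, 0.2191], 0.0442, 173)
110 ([0.4249, 0.382], 0.0555, 176)
134 ([0.5594, 0.3898], 0.0677, 222)
0.018 w3.pkl
66 ([0.5599, 0.2185], 0.0328, 173)
88 ([0.4035, 0.2132], 0.0438, 107)
110 ([0.4256, 0.3766], 0.0556, 288)
134 ([0.5609, 0.3841], 0.0677, 350)
0.023 w2.pkl
66 ([0.5584, 0.2227], 0.0324, 140)
88 ([0.404, 0.2168], 0.0437, 171)
110 ([0.4262, 0.3781], 0.055, 181)
134 ([0.5593, 0.3858], 0.0671, 238)
0.023 w3.pkl
66 ([0.559, 0.2193], 0.0324, 171)
88 ([0.4044, 0.213], 0.0441, 102)
110 ([0.4264, 0.3755], 0.0549, 287)
134 ([0.5601, 0.3829], 0.0669, 352)
```

View pics/w3.png

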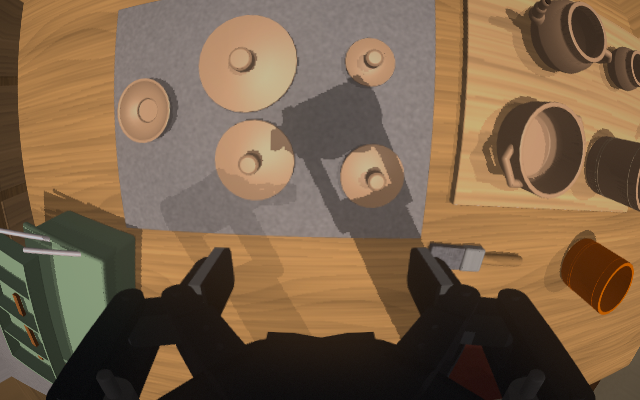

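The lids are at w3 pixels (248,63), (371,62), (254,160) and (372,176). The board height is unclear (8 or 16 mm), so I'll settle it by triangulating the knobs.

```bash
python3 - <<'E'
from lids import *
C={'66':(.559,.220,.011),'88':(.405,.212,.012),'110':(.427,.374,.013),'134':(.560,.381,.015)}
D={f:pickle.load(open(f+'.pkl','rb')) for f in('w2','w3')}
for n,(x,y,r) in C.items():
  for B in(.006,.012,.018):
    out=[]
    for f,d in D.items():
        P=edgepts(d,(x,y),B+.045,r); P=P[np.hypot(*(P-(x,y)).T)<r+.012]
        b,R,k=circ(P,np.array((x,y)),r); out+=[b.round(4).tolist(),round(float(R),4),k]
    print(n,B,*out)
# grey board corners: two wrist views
E
python3 - <<'E'
import cv2
a=cv2.imread('pics/w2.png')[75:225,60:240];b=cv2.imread('pics/w3.png')[5:215,190:420]
a=cv2.resize(a,(396,330),interpolation=cv2.INTER_CUBIC);b=cv2.resize(b,(404,369),interpolation=cv2.INTER_CUBIC)
import numpy as np
c=np.zeros((369,800,3),np.uint8);c[:330,:396]=a;c[:,396:]=b;cv2.imwrite('pics/k.png',c)
E
```

```text
66 0.006 [0.5598, 0.2128] 0.011 39 [0.557, 0.2214] 0.0113 70
66 0.012 [0.5593, 0.2106] 0.0114 44 [0.5559, 0.2222] 0.0112 73
66 0.018 [0.559, 0.2083] 0.0114 39 [0.5551, 0.2232] 0.0112 75
88 0.006 [0.4123, 0.2066] 0.0118 40 [0.4037, 0.2132] 0.0122 63
88 0.012 [0.4131, 0.205] 0.0122 37 [0.4109, 0.2175] 0.0121 62
88 0.018 [0.4063, 0.2136] 0.0126 31 [0.4118, 0.2182] 0.0122 65
110 0.006 [0.4315, 0.3633] 0.0131 27 [0.4256, 0.3766] 0.0135 75
110 0.012 [0.4297, 0.3745] 0.0127 19 [0.4267, 0.3751] 0.0134 76
110 0.018 [0.4316, 0.3691] 0.0126 20 [0.4277, 0.3735] 0.0132 79
134 0.006 [0.5604, 0.3689] 0.015 37 [0.5595, 0.3847] 0.015 90
134 0.012 [0.5593, 0.3845] 0.0155 36 [0.5571, 0.3775] 0.0156 91
134 0.018 [0.5591, 0.3792] 0.0152 36 [0.5561, 0.3762] 0.0155 94
```

View pics/k.png

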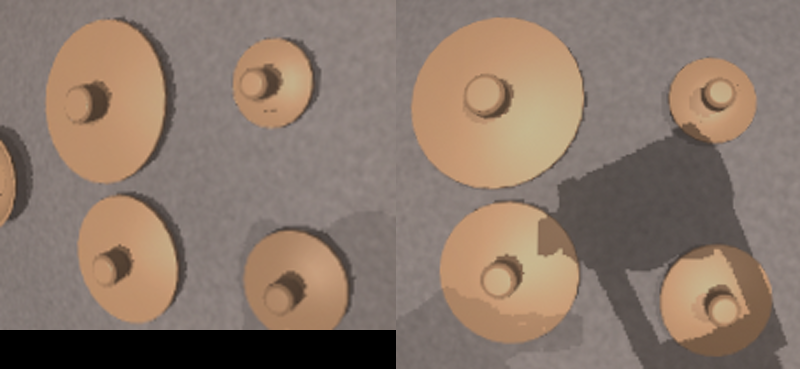

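```bash
python3 - <<'E'
from lids import *
D={f:pickle.load(open(f+'.pkl','rb')) for f in('w2','w3')}
K={'134':((96.4,121.8),(241.2,59.1)),'66':((175,112.7),(373.3,57.4)),'110':((107.7,196.8),(248.1,163.2)),'88':((186.4,210.5),(375.5,181.4))}
for n,(a,b) in K.items():
    p,e=tri(wray(D['w2'],D['w2']['o'],*a),wray(D['w3'],D['w3']['o'],*b)); print(n,p.round(4),e.round(4))
lids(D['w3'],.026)
E
```

```text
134 [0.5589 0.3806 0.0552] 0.0004
66 [0.5585 0.2209 0.0557] 0.0002
110 [0.428  0.3746 0.0548] 0.0001
88 [0.4051 0.2152 0.056 ] 0.0002
66 ([0.5584, 0.2198], 0.0322, 170)
88 ([0.4049, 0.2133], 0.044, 104)
110 ([0.4269, 0.3748], 0.0546, 286)
134 ([0.5596, 0.3822], 0.0664, 352)
```

The knob tops sit at z ≈ 0.0555, so the grey board is about 8 mm thick. That agrees with the first triangulation. Start with lid66.

arm_command:
  increments:
    - {"slide": [0.035,0.016,0.01],"spin": 0,"gripper": 0.4}
    - {"slide": [0.07,0.032,0.02],"spin": 0,"gripper": 0.4}
    - {"slide": [0.105,0.048,0.035],"spin": 0,"gripper": 0.4}
    - {"slide": [0.13,0.06,0.065],"spin": 0,"gripper": 0.4}
    - {"slide": [0.139,0.063,0.1],"spin": 0,"gripper": 0.4}
    - {"slide": [0.1395,0.063,0.14],"spin": 0,"gripper": 0.4}
    - {"slide": [0.1395,0.063,0.18],"spin": 0,"gripper": 0.4}
    - {"slide": [0.1395,0.063,0.2],"spin": 0,"gripper": 0.4}

```text
t: 3.9
tool_pos: [0.5568, 0.2166, 0.1544]
tool_rot: [3.139, -0.007, -0.011]
contact_force: [-0.6, -0.5, -0.9]
opening: 0.0596
grip_force: 0.0
```

```bash
python3 - <<'E'
from h import *
grab('wrist');o=status.get_obs();d=grab('wrist','w4.png');print(o['opening']);delta(.5585,.2205,.101,0)
E
```

```text
0.05945042364295005
slide [ 0.0031 -0.0036  0.0534] spin -0.2 yaw -0.2 q6 1.82 pos [0.556  0.2171 0.1545]
```

View pics/w4.png

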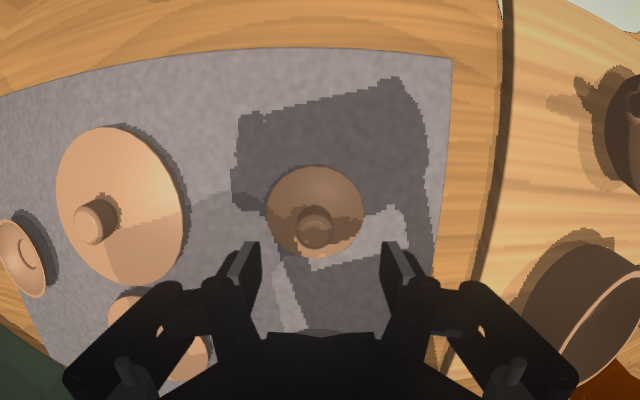

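Lid66's knob is at (314,227), between the open fingers. Now to check its position and descend.

```bash
python3 - <<'E'
from h import *
o=status.get_obs();d=grab('wrist');print(ext(wray(d,o,314,229),.056).round(4),np.abs(o['dq']).max());delta(.5585,.2205,.101,0)
E
```

```text
[0.5589 0.2214 0.056 ] 0.08091165696908306
slide [ 0.001  -0.0025  0.0571] spin -0.2 yaw -0.17 q6 1.82 pos [0.5578 0.2181 0.1581]
```

arm_command:
  increments:
    - {"slide": [0,0,0.02],"spin": 0,"gripper": 0.4}
    - {"slide": [0,0,0.04],"spin": 0,"gripper": 0.4}
    - {"slide": [0,0,0.054],"spin": 0,"gripper": 0.4}
    - {"slide": [0,0,0.058],"spin": 0,"gripper": 0.4}
    - {"slide": [0,0,0.058],"spin": 0,"gripper": 0.4}
    - {"slide": [0,0,0.058],"spin": 0,"gripper": -1}
    - {"slide": [0,0,0.058],"spin": 0,"gripper": -1}
    - {"slide": [0,0,0.058],"spin": 0,"gripper": -1}
  newtons: 40

```text
t: 4.72
tool_pos: [0.56, 0.2208, 0.1052]
tool_rot: [3.141, 0.001, 0.007]
contact_force: [-1.3, -3.0, 11.2]
opening: 0.0242
grip_force: 5.8
```

arm_command:
  increments:
    - {"slide": [0,0,0],"spin": 0,"gripper": -1}
    - {"slide": [0,0,0],"spin": 0,"gripper": -1}
    - {"slide": [0,0,0],"spin": 0,"gripper": -1}
    - {"slide": [0,0,0],"spin": 0,"gripper": -1}

```text
t: 5.05
tool_pos: [0.5603, 0.2208, 0.1056]
tool_rot: [3.141, 0.001, 0.008]
contact_force: [-1.7, -3.2, 7.6]
opening: 0.0205
grip_force: 41.3
```

arm_command:
  increments:
    - {"slide": [0,0,-0.01],"spin": 0,"gripper": -1}
    - {"slide": [0,0,-0.03],"spin": 0,"gripper": -1}
    - {"slide": [0,0,-0.06],"spin": 0,"gripper": -1}
    - {"slide": [0,0,-0.1],"spin": 0,"gripper": -1}
    - {"slide": [0,0,-0.14],"spin": 0,"gripper": -1}
    - {"slide": [0,0,-0.17],"spin": 0,"gripper": -1}
    - {"slide": [0,0,-0.19],"spin": 0,"gripper": -1}
    - {"slide": [0,0,-0.19],"spin": 0,"gripper": -1}

```text
t: 5.72
tool_pos: [0.5603, 0.2217, 0.3002]
tool_rot: [-3.138, -0.001, -0.019]
contact_force: [0.4, 0.5, -0.2]
opening: 0.0201
grip_force: 40.5
```

```bash
python3 - <<'E'
from h import *
grab('wrist','w5.png');delta(.6278,-.2707,.30,0)
E
```

```text
slide [ 0.0682  0.4922 -0.004 ] spin 0.0 yaw 0.04 q6 1.82 pos [0.5593 0.2214 0.2965]
```

View pics/w5.png

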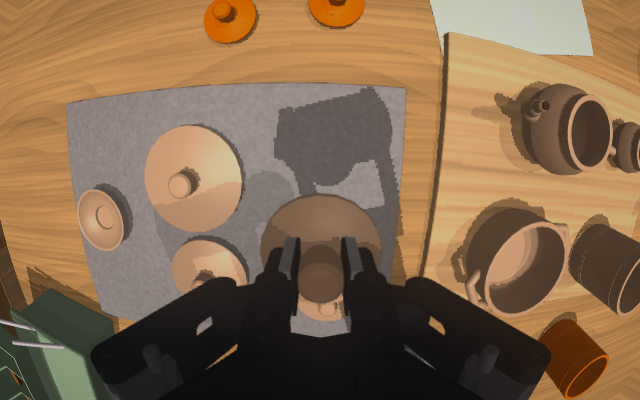

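Lid66 is held level: its flange is centred at column 320 with the far edge near row 194. Next I'll check the in-hand offset while I plan the transfer.

```bash
cat >> h.py <<'E'
def hand(d,u,v,depth):
    "pixel -> tool coords at given tool z"
    o={'tool_rot':np.zeros(3),'tool_pos':np.zeros(3)};c,r=wray(d,o,u,v);return (c+r*(depth-c[2])/r[2])
def hedge(d,r,depth):
    "far edge of held lid's flange: left/right/top pixels from edges -> circle of radius r in tool plane"
    g=cv2.GaussianBlur(cv2.cvtColor(d['frame'],cv2.COLOR_RGB2GRAY),(3,3),0)
    e=cv2.Canny(g,40,100);vs,us=np.nonzero(e)
    P=np.array([hand(d,u,v,depth)[:2] for u,v in zip(us,vs)])
    P=P[(np.hypot(*P.T)<r+.012)&(P[:,0]>0.004)]
    from pots import circ
    return circ(P,np.zeros(2),r)
E
python3 - <<'E'
from h import *
d=grab('wrist')
for z in(.081,.085,.089):print(z,hedge(d,.033,z),hand(d,320,194,z).round(4))
o=status.get_obs();delta(.6278,-.2707,.30,0)
E
```

```text
0.081 (array([-0.00234125, -0.00109289]), np.float64(0.032373444310101335), 301) [ 0.03   -0.0011  0.081 ]
0.085 (array([-0.00423353, -0.00108917]), np.float64(0.033138275672384934), 292) [ 0.0289 -0.0011  0.085 ]
0.089 (array([-0.00692165, -0.00101325]), np.float64(0.03422277776896823), 221) [ 0.0278 -0.0011  0.089 ]
slide [ 0.0692  0.4919 -0.0069] spin 0.0 yaw 0.04 q6 1.82 pos [0.5583 0.2211 0.2934]
```

arm_command:
  increments:
    - {"slide": [0.004,0.02,0],"spin": 0,"gripper": -1}
    - {"slide": [0.009,0.055,0],"spin": 0,"gripper": -1}
    - {"slide": [0.015,0.095,0],"spin": 0,"gripper": -1}
    - {"slide": [0.021,0.135,0],"spin": 0,"gripper": -1}
    - {"slide": [0.027,0.175,0],"spin": 0,"gripper": -1}
    - {"slide": [0.033,0.215,0],"spin": 0,"gripper": -1}
    - {"slide": [0.039,0.255,0],"spin": 0,"gripper": -1}
    - {"slide": [0.045,0.295,0],"spin": 0,"gripper": -1}

```text
t: 6.48
tool_pos: [0.6021, -0.0757, 0.2888]
tool_rot: [-3.14, -0.001, 0.007]
contact_force: [0.9, 0.3, -0.1]
opening: 0.0207
grip_force: 40.6
```

arm_command:
  increments:
    - {"slide": [0.006,0.04,0],"spin": 0,"gripper": -1}
    - {"slide": [0.012,0.08,0],"spin": 0,"gripper": -1}
    - {"slide": [0.018,0.12,0],"spin": 0,"gripper": -1}
    - {"slide": [0.023,0.155,0],"spin": 0,"gripper": -1}
    - {"slide": [0.026,0.18,0],"spin": 0,"gripper": -1}
    - {"slide": [0.028,0.197,0.01],"spin": 0,"gripper": -1}
    - {"slide": [0.028,0.197,0.03],"spin": 0,"gripper": -1}
    - {"slide": [0.028,0.197,0.04],"spin": 0,"gripper": -1}

```text
t: 7.15
tool_pos: [0.6296, -0.2715, 0.2465]
tool_rot: [-3.138, 0.002, 0.01]
contact_force: [-0.4, 0.9, -0.5]
opening: 0.0201
grip_force: 40.6
```

```bash
python3 - <<'E'
from h import *
for _ in range(3): grab('wrist')
d=grab('wrist','w6.png')
for z in(.081,.085,.089):print(z,hedge(d,.033,z))
o=status.get_obs();delta(.631,-.2715,.20,0);print(o['contact_force'],o['opening'])
E
```

```text
0.081 (array([-0.00266691, -0.00066831]), np.float64(0.032662701044993726), 229)
0.085 (array([-0.00393476, -0.00042824]), np.float64(0.03285342317707436), 218)
0.089 (array([-0.00602863, -0.00021156]), np.float64(0.033582422788482155), 194)
slide [0.0002 0.0015 0.0504] spin 0.1 yaw 0.07 q6 1.06 pos [ 0.6309 -0.2701  0.2504]
[-0.12650671 -0.56189273 -0.05462204] 0.0202279251217361
```

View pics/w6.png

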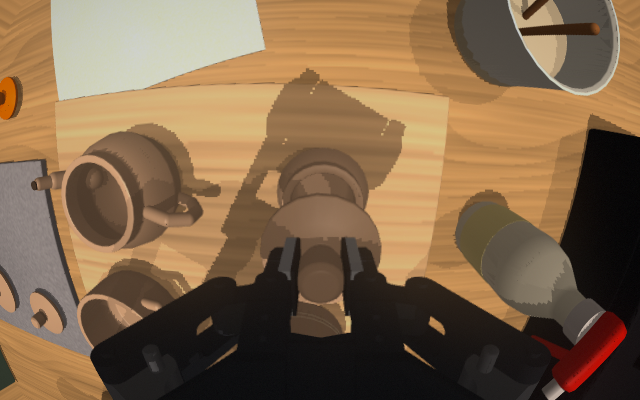

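Lid66 is above the jar, whose rim arc shows at (320,185). I'll measure that rim from this pose.

```bash
cat >> pots.py <<'E'
def potnow(n,B=.018):
    o=status.get_obs();d=grab('wrist');d['o']=o;c,h,ro,ri=POTS[n]
    C={'sugar':(.6278,-.2707),'teapot':(.636,-.0775),'canister':(.4398,-.2415),'casserole':(.4616,-.0328)}[n]
    P=edgepts(d,C,B+h,ro);P=P[P[:,0]>C[0]+.012]
    for r in(ro,ri):print(n,B,circ(P,np.array(C),r))
E
python3 - <<'E'
from pots import *
potnow('sugar');potnow('sugar',.008)
E
```

```text
sugar 0.018 (array([ 0.62776236, -0.26993379]), np.float64(0.03228775576719882), 112)
sugar 0.018 (array([ 0.64800709, -0.26202849]), np.float64(0.026321005135734352), 102)
sugar 0.008 (array([ 0.62505985, -0.2701104 ]), np.float64(0.03325683107780676), 111)
sugar 0.008 (array([ 0.64661922, -0.26042465]), np.float64(0.026126551912799605), 97)
```

arm_command:
  increments:
    - {"slide": [0,0,0.015],"spin": 0,"gripper": -1}
    - {"slide": [0,0,0.035],"spin": 0,"gripper": -1}
    - {"slide": [0,0,0.05],"spin": 0,"gripper": -1}
    - {"slide": [0,0,0.055],"spin": 0,"gripper": -1}
    - {"slide": [0,0,0.055],"spin": 0,"gripper": -1}

```text
t: 7.87
tool_pos: [0.6302, -0.2702, 0.1939]
tool_rot: [-3.139, -0.001, 0.006]
contact_force: [-0.3, 0.8, -0.7]
opening: 0.0204
grip_force: 40.6
```

```bash
python3 - <<'E'
from pots import *
for _ in range(2): grab('wrist','w7.png')
potnow('sugar');potnow('sugar',.008);delta(.631,-.2715,.17,0)
E
```

```text
sugar 0.018 (array([ 0.62797419, -0.26992112]), np.float64(0.03215126395091098), 134)
sugar 0.018 (array([ 0.6339719 , -0.26922478]), np.float64(0.02655108744230642), 144)
sugar 0.008 (array([ 0.6424116 , -0.26556124]), np.float64(0.03267705149443723), 141)
sugar 0.008 (array([ 0.64770336, -0.26047628]), np.float64(0.026178481387418587), 122)
slide [-0.001   0.0001  0.0284] spin 0.0 yaw 0.03 q6 1.06 pos [ 0.632  -0.2714  0.1984]
```

arm_command:
  increments:
    - {"slide": [0,0,0.007],"spin": 0,"gripper": -1}
    - {"slide": [0,0,0.013],"spin": 0,"gripper": -1}
    - {"slide": [0,0,0.017],"spin": 0,"gripper": -1}
    - {"slide": [0,0,0.02],"spin": 0,"gripper": -1}
    - {"slide": [0,0,0.022],"spin": 0,"gripper": -1}
    - {"slide": [0,0,0.022],"spin": 0,"gripper": -1}

```text
t: 8.57
tool_pos: [0.631, -0.2709, 0.1739]
tool_rot: [-3.141, -0.001, 0.002]
contact_force: [0.8, -0.6, -1.3]
opening: 0.0203
grip_force: 40.6
```

arm_command:
  increments:
    - {"slide": [0,0,0.001],"spin": 0,"gripper": -1}
    - {"slide": [0,0,0.002],"spin": 0,"gripper": -1}
    - {"slide": [0,0,0.003],"spin": 0,"gripper": -1}
    - {"slide": [0,0,0.004],"spin": 0,"gripper": -1}

```text
t: 8.9
tool_pos: [0.6314, -0.2711, 0.1711]
tool_rot: [3.141, 0.001, 0.001]
contact_force: [-0.2, -0.0, -1.1]
opening: 0.0203
grip_force: 40.6
```

arm_command:
  increments:
    - {"slide": [0,0,0.001],"spin": 0,"gripper": -1}
    - {"slide": [0,0,0.002],"spin": 0,"gripper": -1}
    - {"slide": [0,0,0.003],"spin": 0,"gripper": -1}
    - {"slide": [0,0,0.003],"spin": 0,"gripper": -1}

```text
t: 9.23
tool_pos: [0.6313, -0.2711, 0.1679]
tool_rot: [3.142, 0.001, 0.0]
contact_force: [-0.5, 0.4, -0.3]
opening: 0.0206
grip_force: 40.6
```

arm_command:
  increments:
    - {"slide": [0,0,0.001],"spin": 0,"gripper": -1}
    - {"slide": [0,0,0.002],"spin": 0,"gripper": -1}
    - {"slide": [0,0,0.003],"spin": 0,"gripper": -1}
    - {"slide": [0,0,0.003],"spin": 0,"gripper": -1}

```text
t: 9.57
tool_pos: [0.632, -0.2713, 0.1677]
tool_rot: [3.141, 0.001, 0.002]
contact_force: [-3.4, 2.3, 9.7]
opening: 0.0201
grip_force: 42.8
```

Contact at TCP z = 0.168, which puts the board at about 14 mm, so the seat is plausible. Relax the push and release.

arm_command:
  increments:
    - {"slide": [0,0,-0.002],"spin": 0,"gripper": -1}
    - {"slide": [0,0,-0.002],"spin": 0,"gripper": -0.4}
    - {"slide": [0,0,-0.002],"spin": 0,"gripper": 0}
    - {"slide": [0,0,-0.002],"spin": 0,"gripper": 0.1}
    - {"slide": [0,0,-0.002],"spin": 0,"gripper": 0.1}
    - {"slide": [0,0,-0.002],"spin": 0,"gripper": 0.1}

```text
t: 10.07
tool_pos: [0.6312, -0.271, 0.1664]
tool_rot: [-3.141, -0.001, 0.001]
contact_force: [0.1, -0.1, 0.6]
opening: 0.0471
grip_force: 0.0
```

arm_command:
  increments:
    - {"slide": [0,0,-0.02],"spin": 0,"gripper": 0.1}
    - {"slide": [0,0,-0.05],"spin": 0,"gripper": 0.1}
    - {"slide": [0,0,-0.09],"spin": 0,"gripper": 0.2}
    - {"slide": [0,0,-0.125],"spin": 0,"gripper": 0.3}
    - {"slide": [0,0,-0.125],"spin": 0,"gripper": 0.4}
    - {"slide": [0,0,-0.125],"spin": 0,"gripper": 0.4}

```text
t: 10.57
tool_pos: [0.6325, -0.2718, 0.2963]
tool_rot: [3.138, 0.001, 0.01]
contact_force: [0.7, 0.2, -0.2]
opening: 0.0598
grip_force: 0.0
```

```bash
python3 - <<'E'
from h import *
grab('wrist');grab('wrist','w8.png');delta(.405,.214,.30,0)
E
```

```text
slide [-0.2258 -0.485  -0.0085] spin 0.0 yaw 0.02 q6 1.06 pos [ 0.631  -0.2709  0.2909]
```

View pics/w8.png

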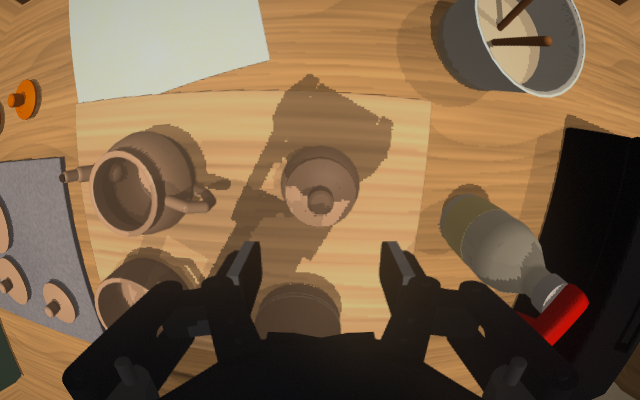

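Lid66 sits centred and level on the jar at (320,190). Next is lid88.

arm_command:
  increments:
    - {"slide": [-0.01,-0.02,0],"spin": 0,"gripper": 0.4}
    - {"slide": [-0.025,-0.055,0],"spin": 0,"gripper": 0.4}
    - {"slide": [-0.042,-0.091,0],"spin": 0,"gripper": 0.4}
    - {"slide": [-0.059,-0.127,0],"spin": 0,"gripper": 0.4}
    - {"slide": [-0.076,-0.163,0],"spin": 0,"gripper": 0.4}
    - {"slide": [-0.093,-0.199,0],"spin": 0,"gripper": 0.4}
    - {"slide": [-0.11,-0.235,0],"spin": 0,"gripper": 0.4}
    - {"slide": [-0.127,-0.271,0],"spin": 0,"gripper": 0.4}

```text
t: 11.33
tool_pos: [0.5021, 0.0014, 0.2891]
tool_rot: [-3.141, 0.0, 0.007]
contact_force: [1.2, 0.1, -0.5]
opening: 0.0599
grip_force: 0.0
```

arm_command:
  increments:
    - {"slide": [-0.017,-0.036,0],"spin": 0,"gripper": 0.4}
    - {"slide": [-0.034,-0.072,0],"spin": 0,"gripper": 0.4}
    - {"slide": [-0.051,-0.108,0],"spin": 0,"gripper": 0.4}
    - {"slide": [-0.068,-0.144,0.01],"spin": 0,"gripper": 0.4}
    - {"slide": [-0.085,-0.18,0.03],"spin": 0,"gripper": 0.4}
    - {"slide": [-0.1,-0.205,0.06],"spin": 0,"gripper": 0.4}
    - {"slide": [-0.101,-0.214,0.1],"spin": 0,"gripper": 0.4}
    - {"slide": [-0.101,-0.214,0.13],"spin": 0,"gripper": 0.4}

```text
t: 12.0
tool_pos: [0.4001, 0.2153, 0.1578]
tool_rot: [3.141, 0.007, -0.006]
contact_force: [-0.6, -0.4, -0.8]
opening: 0.0597
grip_force: 0.0
```

```bash
cat > knob.py <<'E'
from pots import *
def knob(c,r,z=.053):
    "knob disc near expected centre, from the wrist view"
    for _ in range(3): grab('wrist')
    o=status.get_obs();d=grab('wrist','knob.png');d['o']=o
    P=edgepts(d,np.array(c),z,r);P=P[np.hypot(*(P-c).T)<r+.01];print('knob',circ(P,np.array(c),r))
    delta(*c,.106,0)
E
python3 -c "
from knob import *
knob((.405,.214),.012)"
```

```text
knob (array([0.40802869, 0.21938029]), np.float64(0.013324735553684576), 53)
slide [ 0.003  -0.0007  0.0546] spin 0.0 yaw 0.02 q6 1.89 pos [0.4022 0.2134 0.1606]
```

arm_command:
  increments:
    - {"slide": [0.001,0,0.02],"spin": 0,"gripper": 0.4}
    - {"slide": [0.001,0,0.04],"spin": 0,"gripper": 0.4}
    - {"slide": [0.001,0,0.052],"spin": 0,"gripper": 0.4}
    - {"slide": [0.001,0,0.055],"spin": 0,"gripper": 0.4}
    - {"slide": [0.001,0,0.055],"spin": 0,"gripper": 0.4}
    - {"slide": [0.001,0,0.055],"spin": 0,"gripper": -0.2}
    - {"slide": [0.001,0,0.055],"spin": 0,"gripper": -1}
    - {"slide": [0.001,0,0.055],"spin": 0,"gripper": -1}
  newtons: 40

```text
t: 12.87
tool_pos: [0.4052, 0.2141, 0.1086]
tool_rot: [-3.141, -0.0, -0.004]
contact_force: [-0.2, -1.4, 1.2]
opening: 0.0239
grip_force: 1.6
```

arm_command:
  increments:
    - {"slide": [0,0,0],"spin": 0,"gripper": -1}
    - {"slide": [0,0,0],"spin": 0,"gripper": -1}
    - {"slide": [0,0,0],"spin": 0,"gripper": -1}
    - {"slide": [0,0,0],"spin": 0,"gripper": -1}
    - {"slide": [0,0,0],"spin": 0,"gripper": -1}

```text
t: 13.28
tool_pos: [0.4053, 0.2141, 0.1087]
tool_rot: [-3.141, -0.001, -0.004]
contact_force: [-0.6, -1.6, 7.1]
opening: 0.0225
grip_force: 39.3
```

arm_command:
  increments:
    - {"slide": [0,0,-0.01],"spin": 0,"gripper": -1}
    - {"slide": [0,0,-0.03],"spin": 0,"gripper": -1}
    - {"slide": [0,0,-0.06],"spin": 0,"gripper": -1}
    - {"slide": [0,0,-0.1],"spin": 0,"gripper": -1}
    - {"slide": [0,0,-0.14],"spin": 0,"gripper": -1}
    - {"slide": [0,0,-0.17],"spin": 0,"gripper": -1}
    - {"slide": [0,0,-0.19],"spin": 0,"gripper": -1}
    - {"slide": [0,0,-0.19],"spin": 0,"gripper": -1}

```text
t: 13.95
tool_pos: [0.4058, 0.2145, 0.3035]
tool_rot: [-3.138, -0.001, -0.016]
contact_force: [0.1, 0.5, -0.7]
opening: 0.0226
grip_force: 39.5
```

```bash
python3 - <<'E'
from h import *
for _ in range(4):grab('wrist')
d=grab('wrist','w9.png')
for z in(.081,.085,.089):print(z,hedge(d,.044,z))
delta(.636,-.0775,.3,0)
E
```

```text
0.081 (array([ 6.07042977e-05, -1.11288415e-03]), np.float64(0.04381322890840491), 341)
0.085 (array([-0.0020429 , -0.00117314]), np.float64(0.045030597354949034), 314)
0.089 (array([-0.00430521, -0.00108522]), np.float64(0.04577876700442849), 75)
slide [ 0.2327  0.2911 -0.0062] spin 0.0 yaw 0.02 q6 1.89 pos [0.4031 0.2135 0.2944]
```

View pics/w9.png

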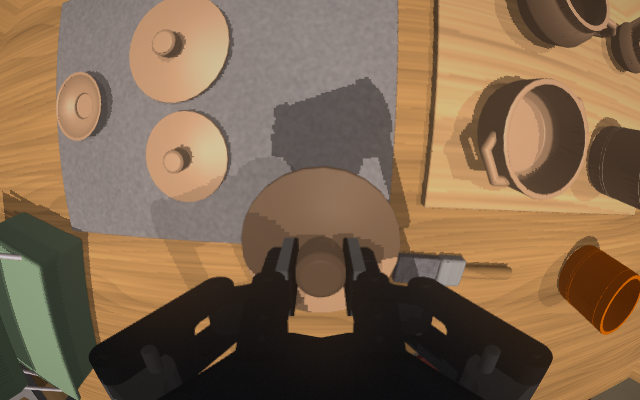

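Lid88 is held level at (321,235), slightly behind the TCP. Carry it to the teapot.

arm_command:
  increments:
    - {"slide": [0.013,0.016,0],"spin": 0,"gripper": -1}
    - {"slide": [0.036,0.045,0],"spin": 0,"gripper": -1}
    - {"slide": [0.06,0.075,0],"spin": 0,"gripper": -1}
    - {"slide": [0.085,0.105,0],"spin": 0,"gripper": -1}
    - {"slide": [0.11,0.136,0],"spin": 0,"gripper": -1}
    - {"slide": [0.135,0.167,0],"spin": 0,"gripper": -1}
    - {"slide": [0.16,0.198,0],"spin": 0,"gripper": -1}
    - {"slide": [0.185,0.229,0],"spin": 0,"gripper": -1}

```text
t: 14.87
tool_pos: [0.5893, -0.0168, 0.2942]
tool_rot: [-3.141, -0.0, 0.006]
contact_force: [0.9, 0.5, -0.8]
opening: 0.0226
grip_force: 39.5
```

arm_command:
  increments:
    - {"slide": [0.025,0.031,0],"spin": 0,"gripper": -1}
    - {"slide": [0.042,0.053,0],"spin": 0,"gripper": -1}
    - {"slide": [0.05,0.0625,0],"spin": 0,"gripper": -1}
    - {"slide": [0.05,0.0625,0.02],"spin": 0,"gripper": -1}
    - {"slide": [0.05,0.0625,0.035],"spin": 0,"gripper": -1}
    - {"slide": [0.05,0.0625,0.045],"spin": 0,"gripper": -1}
    - {"slide": [0.05,0.0625,0.045],"spin": 0,"gripper": -1}

```text
t: 15.45
tool_pos: [0.6368, -0.0763, 0.2466]
tool_rot: [-3.139, -0.002, 0.013]
contact_force: [-0.5, 1.1, -2.0]
opening: 0.0225
grip_force: 39.5
```

```bash
python3 - <<'E'
from pots import *
for _ in range(4): d=grab('wrist','w10.png')
for z in(.081,.085,.089):print(z,hedge(d,.044,z))
potnow('teapot',.014);potnow('teapot',.018);delta(.638,-.0785,.215,0);print(status.get_obs()['opening'])
E
```

```text
0.081 (array([ 0.00057415, -0.00080505]), np.float64(0.04369581986336446), 421)
0.085 (array([-0.00147793, -0.0008235 ]), np.float64(0.04462693815353461), 359)
0.089 (array([-0.00345995, -0.00082527]), np.float64(0.04540142647437496), 226)
teapot 0.014 (array([ 0.63532982, -0.0767113 ]), np.float64(0.043239854165927225), 173)
teapot 0.014 (array([ 0.61735315, -0.07604009]), np.float64(0.054727793386531706), 47)
teapot 0.018 (array([0., 0.]), np.float64(0.0), 0)
teapot 0.018 (array([0., 0.]), np.float64(0.0), 0)
slide [-0.0017  0.0012  0.0384] spin 0.1 yaw 0.06 q6 1.33 pos [ 0.6396 -0.0773  0.2534]
0.022327449784956085
```

arm_command:
  increments:
    - {"slide": [0,0,0.01],"spin": 0,"gripper": -1}
    - {"slide": [0,0,0.025],"spin": 0,"gripper": -1}
    - {"slide": [0,0,0.034],"spin": 0,"gripper": -1}
    - {"slide": [0,0,0.038],"spin": 0,"gripper": -1}
    - {"slide": [0,0,0.038],"spin": 0,"gripper": -1}
    - {"slide": [0,0,0.038],"spin": 0,"gripper": -1}

```text
t: 16.25
tool_pos: [0.6389, -0.0775, 0.2129]
tool_rot: [-3.141, -0.001, 0.002]
contact_force: [-0.6, -1.2, -0.2]
opening: 0.0221
grip_force: 39.5
```

arm_command:
  increments:
    - {"slide": [0,0,0.002],"spin": 0,"gripper": -1}
    - {"slide": [0,0,0.004],"spin": 0,"gripper": -1}
    - {"slide": [0,0,0.005],"spin": 0,"gripper": -1}
    - {"slide": [0,0,0.006],"spin": 0,"gripper": -1}
    - {"slide": [0,0,0.006],"spin": 0,"gripper": -1}

```text
t: 16.67
tool_pos: [0.6392, -0.0776, 0.2079]
tool_rot: [-3.142, -0.001, 0.0]
contact_force: [-0.1, 1.0, -1.6]
opening: 0.0225
grip_force: 39.5
```

arm_command:
  increments:
    - {"slide": [0,0,0.001],"spin": 0,"gripper": -1}
    - {"slide": [0,0,0.002],"spin": 0,"gripper": -1}
    - {"slide": [0,0,0.003],"spin": 0,"gripper": -1}
    - {"slide": [0,0,0.003],"spin": 0,"gripper": -1}

```text
t: 17.0
tool_pos: [0.6391, -0.0775, 0.2046]
tool_rot: [-3.141, -0.001, 0.001]
contact_force: [-0.5, -0.1, -0.5]
opening: 0.0224
grip_force: 39.5
```

arm_command:
  increments:
    - {"slide": [-0.001,0,0.001],"spin": 0,"gripper": -1}
    - {"slide": [-0.001,0,0.002],"spin": 0,"gripper": -1}
    - {"slide": [-0.001,0,0.003],"spin": 0,"gripper": -1}
    - {"slide": [-0.001,0,0.003],"spin": 0,"gripper": -1}

```text
t: 17.33
tool_pos: [0.6384, -0.0776, 0.2026]
tool_rot: [3.141, 0.001, 0.001]
contact_force: [-0.3, -1.2, 2.0]
opening: 0.0227
grip_force: 39.8
```

arm_command:
  increments:
    - {"slide": [0,0,0.001],"spin": 0,"gripper": -1}
    - {"slide": [0,0,0.002],"spin": 0,"gripper": -1}
    - {"slide": [0,0,0.002],"spin": 0,"gripper": -1}

```text
t: 17.58
tool_pos: [0.6391, -0.0777, 0.2026]
tool_rot: [3.141, 0.001, 0.004]
contact_force: [-4.0, 0.1, 9.0]
opening: 0.0226
grip_force: 40.5
```

It's home at 0.2026, as predicted. Release, rise, and move to lid110.

arm_command:
  increments:
    - {"slide": [0,0,-0.002],"spin": 0,"gripper": -1}
    - {"slide": [0,0,-0.002],"spin": 0,"gripper": -0.4}
    - {"slide": [0,0,-0.002],"spin": 0,"gripper": 0}
    - {"slide": [0,0,-0.002],"spin": 0,"gripper": 0.1}
    - {"slide": [0,0,-0.002],"spin": 0,"gripper": 0.1}
    - {"slide": [0,0,-0.002],"spin": 0,"gripper": 0.1}

```text
t: 18.08
tool_pos: [0.6381, -0.0775, 0.2015]
tool_rot: [-3.141, -0.001, 0.001]
contact_force: [0.7, 0.6, -0.6]
opening: 0.0471
grip_force: 0.0
```

arm_command:
  increments:
    - {"slide": [0,0,-0.02],"spin": 0,"gripper": 0.1}
    - {"slide": [0,0,-0.05],"spin": 0,"gripper": 0.1}
    - {"slide": [0,0,-0.08],"spin": 0,"gripper": 0.2}
    - {"slide": [0,0,-0.09],"spin": 0,"gripper": 0.3}
    - {"slide": [0,0,-0.09],"spin": 0,"gripper": 0.4}
    - {"slide": [0,0,-0.09],"spin": 0,"gripper": 0.4}

```text
t: 18.58
tool_pos: [0.6383, -0.0776, 0.2918]
tool_rot: [3.141, 0.001, 0.001]
contact_force: [-0.5, 0.6, -0.9]
opening: 0.06
grip_force: 0.0
```

```bash
python3 - <<'E'
from h import *
for _ in range(4):grab('wrist','w11.png')
delta(.427,.374,.29,0)
E
```

```text
slide [-2.102e-01 -4.515e-01  4.000e-04] spin 0.0 yaw 0.02 q6 1.33 pos [ 0.6373 -0.0774  0.2891]
```

arm_command:
  increments:
    - {"slide": [-0.009,-0.02,0],"spin": 0,"gripper": 0.4}
    - {"slide": [-0.025,-0.054,0],"spin": 0,"gripper": 0.4}
    - {"slide": [-0.042,-0.09,0],"spin": 0,"gripper": 0.4}
    - {"slide": [-0.059,-0.126,0],"spin": 0,"gripper": 0.4}
    - {"slide": [-0.076,-0.162,0],"spin": 0,"gripper": 0.4}
    - {"slide": [-0.093,-0.198,0],"spin": 0,"gripper": 0.4}
    - {"slide": [-0.11,-0.234,0],"spin": 0,"gripper": 0.4}
    - {"slide": [-0.127,-0.27,0],"spin": 0,"gripper": 0.4}

```text
t: 19.45
tool_pos: [0.5095, 0.1937, 0.2903]
tool_rot: [3.141, 0.0, -0.003]
contact_force: [1.6, 1.3, 0.4]
opening: 0.0598
grip_force: 0.0
```

arm_command:
  increments:
    - {"slide": [-0.017,-0.036,0],"spin": 0,"gripper": 0.4}
    - {"slide": [-0.034,-0.072,0.01],"spin": 0,"gripper": 0.4}
    - {"slide": [-0.05,-0.108,0.025],"spin": 0,"gripper": 0.4}
    - {"slide": [-0.066,-0.144,0.045],"spin": 0,"gripper": 0.4}
    - {"slide": [-0.082,-0.17,0.07],"spin": 0,"gripper": 0.4}
    - {"slide": [-0.084,-0.181,0.1],"spin": 0,"gripper": 0.4}
    - {"slide": [-0.084,-0.1815,0.13],"spin": 0,"gripper": 0.4}
    - {"slide": [-0.084,-0.1815,0.13],"spin": 0,"gripper": 0.4}

```text
t: 20.12
tool_pos: [0.4223, 0.372, 0.1533]
tool_rot: [3.133, 0.004, -0.02]
contact_force: [-1.1, -1.9, -0.2]
opening: 0.0595
grip_force: 0.0
```

```bash
python3 -c "
from knob import *
knob((.427,.374),.013)"
```

```text
knob (array([0.42481126, 0.37443619]), np.float64(0.013284255234796639), 88)
slide [-0.0012  0.      0.0577] spin -0.0 yaw -0.02 q6 2.16 pos [0.4281 0.3739 0.1637]
```

arm_command:
  increments:
    - {"slide": [-0.001,0,0.02],"spin": 0,"gripper": 0.4}
    - {"slide": [-0.001,0,0.04],"spin": 0,"gripper": 0.4}
    - {"slide": [-0.001,0,0.051],"spin": 0,"gripper": 0.4}
    - {"slide": [-0.001,0,0.054],"spin": 0,"gripper": 0.4}
    - {"slide": [-0.001,0,0.054],"spin": 0,"gripper": 0.4}
    - {"slide": [-0.001,0,0.054],"spin": 0,"gripper": -0.2}
    - {"slide": [-0.001,0,0.054],"spin": 0,"gripper": -1}
    - {"slide": [-0.001,0,0.054],"spin": 0,"gripper": -1}
  newtons: 45

```text
t: 20.98
tool_pos: [0.4269, 0.3743, 0.1096]
tool_rot: [-3.14, -0.001, -0.003]
contact_force: [-2.8, -0.8, 18.2]
opening: 0.0241
grip_force: 42.2
```

arm_command:
  increments:
    - {"slide": [0,0,0],"spin": 0,"gripper": -1}
    - {"slide": [0,0,0],"spin": 0,"gripper": -1}
    - {"slide": [0,0,0],"spin": 0,"gripper": -1}
    - {"slide": [0,0,0],"spin": 0,"gripper": -1}
    - {"slide": [0,0,0],"spin": 0,"gripper": -1}

```text
t: 21.4
tool_pos: [0.427, 0.3744, 0.1096]
tool_rot: [-3.14, -0.001, -0.004]
contact_force: [-0.8, -1.2, 5.5]
opening: 0.0241
grip_force: 44.7
```

arm_command:
  increments:
    - {"slide": [0,0,-0.01],"spin": 0,"gripper": -1}
    - {"slide": [0,0,-0.03],"spin": 0,"gripper": -1}
    - {"slide": [0,0,-0.06],"spin": 0,"gripper": -1}
    - {"slide": [0,0,-0.1],"spin": 0,"gripper": -1}
    - {"slide": [0,0,-0.14],"spin": 0,"gripper": -1}
    - {"slide": [0,0,-0.18],"spin": 0,"gripper": -1}
    - {"slide": [0,0,-0.21],"spin": 0,"gripper": -1}
    - {"slide": [0,0,-0.22],"spin": 0,"gripper": -1}

```text
t: 22.07
tool_pos: [0.4271, 0.3747, 0.3347]
tool_rot: [-3.136, -0.001, -0.012]
contact_force: [0.9, -0.2, -2.0]
opening: 0.0246
grip_force: 44.7
```

```bash
python3 - <<'E'
from h import *
for _ in range(4):grab('wrist')
d=grab('wrist','w12.png')
for z in(.081,.085,.089):print(z,hedge(d,.055,z))
delta(.4398,-.2415,.32,0)
E
```

```text
0.081 (array([ 0.0006554 , -0.00115208]), np.float64(0.05432361040034357), 387)
0.085 (array([-0.00126563, -0.00114038]), np.float64(0.05571151720152788), 374)
0.089 (array([-0.0022501 , -0.00018039]), np.float64(0.055828577753699295), 210)
slide [0.0145 0.6147 0.006 ] spin 0.0 yaw 0.02 q6 2.16 pos [0.425  0.3732 0.3241]
```

arm_command:
  increments:
    - {"slide": [0,0.02,0],"spin": 0,"gripper": -1}
    - {"slide": [0.001,0.055,0],"spin": 0,"gripper": -1}
    - {"slide": [0.003,0.095,0],"spin": 0,"gripper": -1}
    - {"slide": [0.004,0.135,0],"spin": 0,"gripper": -1}
    - {"slide": [0.005,0.175,0],"spin": 0,"gripper": -1}
    - {"slide": [0.006,0.215,0],"spin": 0,"gripper": -1}
    - {"slide": [0.007,0.255,0],"spin": 0,"gripper": -1}
    - {"slide": [0.008,0.295,0],"spin": 0,"gripper": -1}

```text
t: 22.98
tool_pos: [0.4328, 0.0772, 0.3244]
tool_rot: [3.142, 0.002, -0.008]
contact_force: [1.7, -0.6, -1.9]
opening: 0.024
grip_force: 44.8
```

arm_command:
  increments:
    - {"slide": [0.001,0.04,0],"spin": 0,"gripper": -1}
    - {"slide": [0.002,0.08,0],"spin": 0,"gripper": -1}
    - {"slide": [0.003,0.12,0],"spin": 0,"gripper": -1}
    - {"slide": [0.004,0.16,0],"spin": 0,"gripper": -1}
    - {"slide": [0.005,0.2,0],"spin": 0,"gripper": -1}
    - {"slide": [0.006,0.24,0],"spin": 0,"gripper": -1}
    - {"slide": [0.006,0.275,0],"spin": 0,"gripper": -1}
    - {"slide": [0.006,0.3,0],"spin": 0,"gripper": -1}

```text
t: 23.65
tool_pos: [0.4389, -0.2235, 0.3241]
tool_rot: [-3.139, 0.003, 0.008]
contact_force: [-0.1, 0.8, -2.0]
opening: 0.0241
grip_force: 44.8
```

```bash
python3 - <<'E'
from h import *
for _ in range(2):grab('wrist')
delta(.441,-.2425,.27,0)
E
```

```text
slide [0.0024 0.0189 0.054 ] spin -0.3 yaw -0.26 q6 0.95 pos [ 0.439  -0.2238  0.3241]
```

arm_command:
  increments:
    - {"slide": [0.001,0.01,0.005],"spin": 0,"gripper": -1}
    - {"slide": [0.002,0.019,0.02],"spin": 0,"gripper": -1}
    - {"slide": [0.002,0.019,0.04],"spin": 0,"gripper": -1}
    - {"slide": [0.002,0.019,0.05],"spin": 0,"gripper": -1}
    - {"slide": [0.002,0.019,0.054],"spin": 0,"gripper": -1}
    - {"slide": [0.002,0.019,0.054],"spin": 0,"gripper": -1}

```text
t: 24.25
tool_pos: [0.4417, -0.2389, 0.2715]
tool_rot: [-3.139, -0.003, 0.005]
contact_force: [-0.0, -0.8, -2.4]
opening: 0.0241
grip_force: 45.0
```

```bash
python3 - <<'E'
from pots import *
for _ in range(4):d=grab('wrist','w13.png')
for z in(.081,.085,.089):print(z,hedge(d,.055,z))
potnow('canister',.014);delta(.441,-.2425,.24,0)
E
```

```text
0.081 (array([ 0.00580303, -0.0026111 ]), np.float64(0.054966051818068795), 256)
0.085 (array([ 0.00043579, -0.00024557]), np.float64(0.054418282234337506), 394)
0.089 (array([-0.00247127, -0.00029718]), np.float64(0.05626803946819934), 329)
canister 0.014 (array([ 0.44572428, -0.23618121]), np.float64(0.05490919879420671), 196)
canister 0.014 (array([ 0.45309093, -0.23780468]), np.float64(0.04799074924510522), 179)
slide [-0.0019  0.0022  0.0353] spin 0.1 yaw 0.05 q6 0.92 pos [ 0.4428 -0.2402  0.2753]
```

arm_command:
  increments:
    - {"slide": [-0.001,0.001,0.008],"spin": 0,"gripper": -1}
    - {"slide": [-0.001,0.001,0.016],"spin": 0,"gripper": -1}
    - {"slide": [-0.001,0.001,0.022],"spin": 0,"gripper": -1}
    - {"slide": [-0.001,0.001,0.024],"spin": 0,"gripper": -1}
    - {"slide": [-0.001,0.001,0.024],"spin": 0,"gripper": -1}
    - {"slide": [-0.001,0.001,0.024],"spin": 0,"gripper": -1}

```text
t: 25.0
tool_pos: [0.4412, -0.2411, 0.2495]
tool_rot: [-3.141, -0.001, 0.001]
contact_force: [-0.2, -0.3, -1.5]
opening: 0.0242
grip_force: 45.0
```

```bash
python3 - <<'E'
from h import *
for _ in range(2):grab('wrist')
delta(.441,-.2425,.2336,0)
E
```

```text
slide [-0.0005  0.0012  0.0166] spin 0.0 yaw 0.02 q6 0.92 pos [ 0.4415 -0.2413  0.2502]
```

arm_command:
  increments:
    - {"slide": [0,0.001,0.004],"spin": 0,"gripper": -1}
    - {"slide": [0,0.001,0.007],"spin": 0,"gripper": -1}
    - {"slide": [0,0.001,0.009],"spin": 0,"gripper": -1}
    - {"slide": [0,0.001,0.01],"spin": 0,"gripper": -1}
    - {"slide": [0,0.001,0.01],"spin": 0,"gripper": -1}

```text
t: 25.52
tool_pos: [0.4411, -0.242, 0.2394]
tool_rot: [-3.141, -0.001, 0.001]
contact_force: [-0.6, 0.3, -2.2]
opening: 0.0241
grip_force: 45.0
```

arm_command:
  increments:
    - {"slide": [0,0,0.001],"spin": 0,"gripper": -1}
    - {"slide": [0,0,0.002],"spin": 0,"gripper": -1}
    - {"slide": [0,0,0.003],"spin": 0,"gripper": -1}
    - {"slide": [0,0,0.003],"spin": 0,"gripper": -1}

```text
t: 25.85
tool_pos: [0.4412, -0.2421, 0.2367]
tool_rot: [-3.141, -0.001, 0.0]
contact_force: [-0.2, -1.0, -1.9]
opening: 0.0241
grip_force: 45.0
```

arm_command:
  increments:
    - {"slide": [0,0,0.001],"spin": 0,"gripper": -1}
    - {"slide": [0,0,0.002],"spin": 0,"gripper": -1}
    - {"slide": [0,0,0.003],"spin": 0,"gripper": -1}
    - {"slide": [0,0,0.003],"spin": 0,"gripper": -1}

```text
t: 26.18
tool_pos: [0.4413, -0.2421, 0.2337]
tool_rot: [-3.141, -0.001, 0.0]
contact_force: [-0.5, -0.6, -2.3]
opening: 0.0242
grip_force: 45.0
```

arm_command:
  increments:
    - {"slide": [0,0,0.001],"spin": 0,"gripper": -1}
    - {"slide": [0,0,0.002],"spin": 0,"gripper": -1}
    - {"slide": [0,0,0.003],"spin": 0,"gripper": -1}
    - {"slide": [0,0,0.003],"spin": 0,"gripper": -1}

```text
t: 26.52
tool_pos: [0.4418, -0.2424, 0.2337]
tool_rot: [3.141, 0.001, 0.002]
contact_force: [-4.8, 3.4, 10.2]
opening: 0.0243
grip_force: 46.1
```

Home at 0.2337, as predicted. Release and go for lid134.

arm_command:
  increments:
    - {"slide": [0,0,-0.002],"spin": 0,"gripper": -1}
    - {"slide": [0,0,-0.002],"spin": 0,"gripper": -0.3}
    - {"slide": [0,0,-0.002],"spin": 0,"gripper": 0}
    - {"slide": [0,0,-0.002],"spin": 0,"gripper": 0.1}
    - {"slide": [0,0,-0.002],"spin": 0,"gripper": 0.1}
    - {"slide": [0,0,-0.002],"spin": 0,"gripper": 0.1}

```text
t: 27.02
tool_pos: [0.4413, -0.2421, 0.2327]
tool_rot: [-3.141, -0.001, 0.0]
contact_force: [-0.4, 0.5, 0.4]
opening: 0.0469
grip_force: 0.0
```

arm_command:
  increments:
    - {"slide": [0,0,-0.02],"spin": 0,"gripper": 0.1}
    - {"slide": [0,0,-0.05],"spin": 0,"gripper": 0.1}
    - {"slide": [0,0,-0.07],"spin": 0,"gripper": 0.2}
    - {"slide": [0,0,-0.08],"spin": 0,"gripper": 0.3}
    - {"slide": [0,0,-0.08],"spin": 0,"gripper": 0.4}
    - {"slide": [0,0,-0.08],"spin": 0,"gripper": 0.4}

```text
t: 27.52
tool_pos: [0.4413, -0.2421, 0.3125]
tool_rot: [3.142, 0.001, 0.0]
contact_force: [-0.0, -0.4, -0.0]
opening: 0.0596
grip_force: 0.0
```

```bash
python3 - <<'E'
from h import *
for _ in range(3):grab('wrist','w14.png')
delta(.558,.381,.31,0)
E
```

```text
slide [ 0.1175 -0.6226  0.0016] spin 0.0 yaw 0.02 q6 0.92 pos [ 0.4407 -0.2417  0.3106]
```

arm_command:
  increments:
    - {"slide": [0.004,-0.02,0],"spin": 0,"gripper": 0.4}
    - {"slide": [0.01,-0.055,0],"spin": 0,"gripper": 0.4}
    - {"slide": [0.018,-0.095,0],"spin": 0,"gripper": 0.4}
    - {"slide": [0.026,-0.135,0],"spin": 0,"gripper": 0.4}
    - {"slide": [0.033,-0.175,0],"spin": 0,"gripper": 0.4}
    - {"slide": [0.041,-0.215,0],"spin": 0,"gripper": 0.4}
    - {"slide": [0.048,-0.255,0],"spin": 0,"gripper": 0.4}
    - {"slide": [0.056,-0.295,0],"spin": 0,"gripper": 0.4}

```text
t: 28.33
tool_pos: [0.4965, 0.0549, 0.3113]
tool_rot: [-3.142, -0.001, 0.003]
contact_force: [0.4, -0.3, 0.4]
opening: 0.0602
grip_force: 0.0
```

arm_command:
  increments:
    - {"slide": [0.008,-0.04,0],"spin": 0,"gripper": 0.4}
    - {"slide": [0.015,-0.08,0],"spin": 0,"gripper": 0.4}
    - {"slide": [0.023,-0.12,0],"spin": 0,"gripper": 0.4}
    - {"slide": [0.03,-0.16,0],"spin": 0,"gripper": 0.4}
    - {"slide": [0.038,-0.2,0],"spin": 0,"gripper": 0.4}
    - {"slide": [0.046,-0.24,0.005],"spin": 0,"gripper": 0.4}
    - {"slide": [0.053,-0.278,0.015],"spin": 0,"gripper": 0.4}
    - {"slide": [0.058,-0.305,0.035],"spin": 0,"gripper": 0.4}

```text
t: 29.0
tool_pos: [0.5555, 0.3614, 0.2784]
tool_rot: [-3.14, -0.004, -0.004]
contact_force: [1.3, 0.1, 0.2]
opening: 0.0597
grip_force: 0.0
```

```bash
python3 - <<'E'
from h import *
for _ in range(2):grab('wrist')
delta(.558,.381,.16,0)
E
```

```text
slide [ 0.0062 -0.0208  0.1109] spin 0.3 yaw 0.26 q6 2.03 pos [0.5529 0.3606 0.271 ]
```

arm_command:
  increments:
    - {"slide": [0.002,-0.012,0.02],"spin": 0,"gripper": 0.4}
    - {"slide": [0.004,-0.021,0.05],"spin": 0,"gripper": 0.4}
    - {"slide": [0.004,-0.021,0.085],"spin": 0,"gripper": 0.4}
    - {"slide": [0.004,-0.021,0.105],"spin": 0,"gripper": 0.4}
    - {"slide": [0.004,-0.021,0.115],"spin": 0,"gripper": 0.4}
    - {"slide": [0.004,-0.021,0.115],"spin": 0,"gripper": 0.4}

```text
t: 29.6
tool_pos: [0.5572, 0.3773, 0.1586]
tool_rot: [3.138, -0.0, -0.01]
contact_force: [-0.0, -0.9, -0.7]
opening: 0.0601
grip_force: 0.0
```

```bash
python3 -c "
from knob import *
knob((.559,.381),.015)"
```

```text
knob (array([0.55683499, 0.38192062]), np.float64(0.01511227286394817), 104)
slide [-0.0015 -0.0017  0.0596] spin 0.0 yaw 0.0 q6 2.06 pos [0.5603 0.3792 0.1656]
```

arm_command:
  increments:
    - {"slide": [-0.002,-0.001,0.02],"spin": 0,"gripper": 0.4}
    - {"slide": [-0.002,-0.001,0.04],"spin": 0,"gripper": 0.4}
    - {"slide": [-0.002,-0.001,0.05],"spin": 0,"gripper": 0.4}
    - {"slide": [-0.002,-0.001,0.054],"spin": 0,"gripper": 0.4}
    - {"slide": [-0.002,-0.001,0.054],"spin": 0,"gripper": 0.4}
    - {"slide": [-0.002,-0.001,0.054],"spin": 0,"gripper": 0.4}
  newtons: 50

```text
t: 30.3
tool_pos: [0.5577, 0.3802, 0.1102]
tool_rot: [-3.141, -0.0, -0.002]
contact_force: [0.4, -0.2, -0.2]
opening: 0.0596
grip_force: 0.0
```

arm_command:
  increments:
    - {"slide": [0,0,0],"spin": 0,"gripper": -0.2}
    - {"slide": [0,0,0],"spin": 0,"gripper": -1}
    - {"slide": [0,0,0],"spin": 0,"gripper": -1}
    - {"slide": [0,0,0],"spin": 0,"gripper": -1}
    - {"slide": [0,0,0],"spin": 0,"gripper": -1}
    - {"slide": [0,0,0],"spin": 0,"gripper": -1}
    - {"slide": [0,0,0],"spin": 0,"gripper": -1}
    - {"slide": [0,0,0],"spin": 0,"gripper": -1}

```text
t: 30.97
tool_pos: [0.5579, 0.3804, 0.1107]
tool_rot: [-3.14, -0.001, -0.004]
contact_force: [-0.1, -0.6, 6.1]
opening: 0.0279
grip_force: 49.9
```

arm_command:
  increments:
    - {"slide": [0,0,-0.01],"spin": 0,"gripper": -1}
    - {"slide": [0,0,-0.03],"spin": 0,"gripper": -1}
    - {"slide": [0,0,-0.06],"spin": 0,"gripper": -1}
    - {"slide": [0,0,-0.1],"spin": 0,"gripper": -1}
    - {"slide": [0,0,-0.14],"spin": 0,"gripper": -1}
    - {"slide": [0,0,-0.17],"spin": 0,"gripper": -1}
    - {"slide": [0,0,-0.19],"spin": 0,"gripper": -1}
    - {"slide": [0,0,-0.19],"spin": 0,"gripper": -1}

```text
t: 31.63
tool_pos: [0.5585, 0.3807, 0.3058]
tool_rot: [-3.137, -0.001, -0.014]
contact_force: [0.9, 1.4, -1.4]
opening: 0.028
grip_force: 49.9
```

```bash
python3 - <<'E'
from h import *
for _ in range(4):grab('wrist')
d=grab('wrist','w15.png')
for z in(.081,.085,.089):print(z,hedge(d,.067,z))
delta(.4626,-.0335,.3,0)
E
```

```text
0.081 (array([ 0.0008353 , -0.00101141]), np.float64(0.06659602741564387), 456)
0.085 (array([ 0.0001048 , -0.00028416]), np.float64(0.06711930174273081), 509)
0.089 (array([-0.00074495,  0.00050231]), np.float64(0.06775218341689637), 411)
slide [-0.0935  0.4127 -0.0034] spin 0.0 yaw 0.02 q6 2.06 pos [0.5559 0.3793 0.2949]
```

arm_command:
  increments:
    - {"slide": [-0.004,0.018,0],"spin": 0,"gripper": -1}
    - {"slide": [-0.012,0.053,0],"spin": 0,"gripper": -1}
    - {"slide": [-0.021,0.092,0],"spin": 0,"gripper": -1}
    - {"slide": [-0.03,0.131,0],"spin": 0,"gripper": -1}
    - {"slide": [-0.039,0.17,0],"spin": 0,"gripper": -1}
    - {"slide": [-0.048,0.209,0],"spin": 0,"gripper": -1}
    - {"slide": [-0.057,0.248,0],"spin": 0,"gripper": -1}
    - {"slide": [-0.066,0.287,0],"spin": 0,"gripper": -1}

```text
t: 32.55
tool_pos: [0.4895, 0.0913, 0.2962]
tool_rot: [3.141, 0.001, -0.006]
contact_force: [1.0, -1.2, -1.8]
opening: 0.0277
grip_force: 50.0
```

arm_command:
  increments:
    - {"slide": [-0.009,0.039,0],"spin": 0,"gripper": -1}
    - {"slide": [-0.018,0.078,0],"spin": 0,"gripper": -1}
    - {"slide": [-0.025,0.107,0],"spin": 0,"gripper": -1}
    - {"slide": [-0.028,0.124,0],"spin": 0,"gripper": -1}
    - {"slide": [-0.0285,0.126,0.02],"spin": 0,"gripper": -1}
    - {"slide": [-0.0285,0.126,0.045],"spin": 0,"gripper": -1}
    - {"slide": [-0.0285,0.126,0.06],"spin": 0,"gripper": -1}
    - {"slide": [-0.0285,0.126,0.06],"spin": 0,"gripper": -1}

```text
t: 33.22
tool_pos: [0.4595, -0.0327, 0.2323]
tool_rot: [-3.139, 0.001, 0.018]
contact_force: [-0.5, 0.2, -3.6]
opening: 0.0281
grip_force: 50.1
```

```bash
python3 - <<'E'
from pots import *
for _ in range(4):d=grab('wrist','w16.png')
for z in(.085,.089):print(z,hedge(d,.067,z))
potnow('casserole',.014);delta(.4625,-.033,.19,0)
E
```

```text
0.085 (array([ 0.00034261, -0.00068933]), np.float64(0.0671037916634132), 427)
0.089 (array([-0.00066317, -0.00072487]), np.float64(0.06787736883426837), 368)
casserole 0.014 (array([ 0.47951023, -0.03873465]), np.float64(0.06696032692764708), 210)
casserole 0.014 (array([ 0.48543794, -0.04516083]), np.float64(0.059661692892683374), 234)
slide [-0.0009 -0.0002  0.0501] spin 0.0 yaw 0.04 q6 1.34 pos [ 0.4633 -0.0331  0.2401]
```

View pics/w16.png

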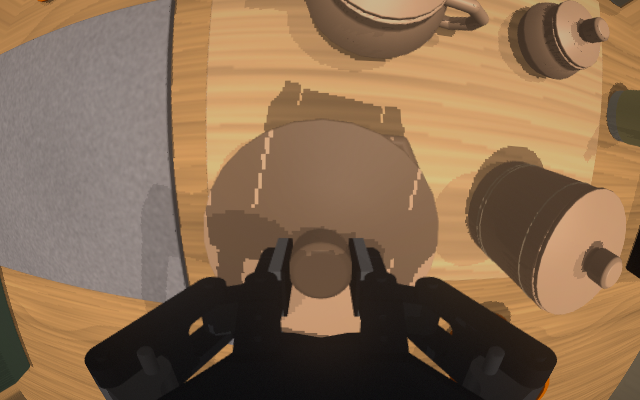

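Lid134 hides the casserole, and the lids on the canister (585,245), jar (560,40) and teapot look seated. I'll descend at the stored centre.

arm_command:
  increments:
    - {"slide": [-0.001,0,0.01],"spin": 0,"gripper": -1}
    - {"slide": [-0.001,0,0.024],"spin": 0,"gripper": -1}
    - {"slide": [-0.001,0,0.034],"spin": 0,"gripper": -1}
    - {"slide": [-0.001,0,0.038],"spin": 0,"gripper": -1}
    - {"slide": [-0.001,0,0.038],"spin": 0,"gripper": -1}
    - {"slide": [-0.001,0,0.038],"spin": 0,"gripper": -1}
    - {"slide": [-0.001,0,0.038],"spin": 0,"gripper": -1}

```text
t: 34.05
tool_pos: [0.4622, -0.0332, 0.2016]
tool_rot: [3.141, 0.001, 0.002]
contact_force: [-0.4, 0.4, -2.2]
opening: 0.028
grip_force: 50.1
```

arm_command:
  increments:
    - {"slide": [0,0,0.002],"spin": 0,"gripper": -1}
    - {"slide": [0,0,0.004],"spin": 0,"gripper": -1}
    - {"slide": [0,0,0.005],"spin": 0,"gripper": -1}
    - {"slide": [0,0,0.006],"spin": 0,"gripper": -1}
    - {"slide": [0,0,0.006],"spin": 0,"gripper": -1}

```text
t: 34.47
tool_pos: [0.4616, -0.0331, 0.1946]
tool_rot: [-3.141, -0.001, 0.001]
contact_force: [-0.4, -0.7, -2.4]
opening: 0.0278
grip_force: 50.1
```

arm_command:
  increments:
    - {"slide": [0,0,0.001],"spin": 0,"gripper": -1}
    - {"slide": [0,0,0.002],"spin": 0,"gripper": -1}
    - {"slide": [0,0,0.003],"spin": 0,"gripper": -1}
    - {"slide": [0,0,0.003],"spin": 0,"gripper": -1}

```text
t: 34.8
tool_pos: [0.4616, -0.0331, 0.1916]
tool_rot: [-3.141, -0.001, 0.001]
contact_force: [0.2, 0.1, -2.0]
opening: 0.0279
grip_force: 50.1
```

arm_command:
  increments:
    - {"slide": [0,0,0.001],"spin": 0,"gripper": -1}
    - {"slide": [0,0,0.002],"spin": 0,"gripper": -1}
    - {"slide": [0,0,0.004],"spin": 0,"gripper": -1}
    - {"slide": [0,0,0.005],"spin": 0,"gripper": -1}
    - {"slide": [0,0,0.005],"spin": 0,"gripper": -1}

```text
t: 35.22
tool_pos: [0.4615, -0.0331, 0.1865]
tool_rot: [-3.141, -0.001, 0.001]
contact_force: [-0.1, 0.8, -1.3]
opening: 0.028
grip_force: 50.1
```

arm_command:
  increments:
    - {"slide": [0,0,0.001],"spin": 0,"gripper": -1}
    - {"slide": [0,0,0.002],"spin": 0,"gripper": -1}
    - {"slide": [0,0,0.003],"spin": 0,"gripper": -1}
    - {"slide": [0,0,0.003],"spin": 0,"gripper": -1}

```text
t: 35.55
tool_pos: [0.4616, -0.0331, 0.1836]
tool_rot: [-3.141, -0.001, 0.001]
contact_force: [-0.5, 0.1, -3.1]
opening: 0.028
grip_force: 50.1
```

arm_command:
  increments:
    - {"slide": [0,0,0.001],"spin": 0,"gripper": -1}
    - {"slide": [0,0,0.002],"spin": 0,"gripper": -1}
    - {"slide": [0,0,0.003],"spin": 0,"gripper": -1}
    - {"slide": [0,0,0.003],"spin": 0,"gripper": -1}

```text
t: 35.88
tool_pos: [0.4619, -0.0332, 0.1826]
tool_rot: [3.142, 0.001, -0.001]
contact_force: [-4.9, 1.6, 6.8]
opening: 0.028
grip_force: 51.0
```

Home at 0.1826, where 0.1827 was expected. Release and rise.

arm_command:
  increments:
    - {"slide": [0,0,-0.001],"spin": 0,"gripper": -1}
    - {"slide": [0,0,-0.001],"spin": 0,"gripper": -0.2}
    - {"slide": [0,0,-0.001],"spin": 0,"gripper": 0.1}
    - {"slide": [0,0,-0.001],"spin": 0,"gripper": 0.2}
    - {"slide": [0,0,-0.001],"spin": 0,"gripper": 0.2}
    - {"slide": [0,0,-0.001],"spin": 0,"gripper": 0.2}

```text
t: 36.38
tool_pos: [0.4618, -0.0331, 0.1819]
tool_rot: [-3.142, -0.001, -0.0]
contact_force: [0.1, -0.9, 0.6]
opening: 0.0513
grip_force: 0.0
```

arm_command:
  increments:
    - {"slide": [0,0,-0.02],"spin": 0,"gripper": 0.2}
    - {"slide": [0,0,-0.05],"spin": 0,"gripper": 0.2}
    - {"slide": [0,0,-0.09],"spin": 0,"gripper": 0.2}
    - {"slide": [-0.02,0,-0.13],"spin": 0,"gripper": 0.3}
    - {"slide": [-0.04,0.02,-0.17],"spin": 0,"gripper": 0.4}
    - {"slide": [-0.05,0.05,-0.2],"spin": 0,"gripper": 0.4}
    - {"slide": [-0.05,0.09,-0.22],"spin": 0,"gripper": 0.4}
    - {"slide": [-0.05,0.1,-0.22],"spin": 0,"gripper": 0.4}

```text
t: 37.05
tool_pos: [0.4117, -0.1353, 0.4073]
tool_rot: [3.137, -0.001, 0.012]
contact_force: [-0.5, 0.3, 0.9]
opening: 0.0596
grip_force: 0.0
```

```bash
python3 - <<'E'
from h import *
for _ in range(5):grab('wrist')
o=status.get_obs();d=grab('wrist')
s=grab('scene')
a=cv2.resize(d['frame'][:260,100:540],(660,390)) 
b=cv2.resize(s['frame'][120:260,150:370],(330,210),interpolation=cv2.INTER_CUBIC)
c=np.zeros((600,660,3),np.uint8);c[:390]=a;c[390:,:330]=b
t=grab('top')['frame'][140:260,295:445];c[390:,330:]=cv2.resize(t,(330,210),interpolation=cv2.INTER_CUBIC)
cv2.imwrite('pics/fin.png',c[:,:,::-1]);print(o['tool_pos'],o['t'],o['contact_force'])
E
```

```text
[ 0.41164179 -0.13272722  0.4009003 ] 37.3 [-0.82251594  0.78328905  0.1814224 ]
```

View pics/fin.png

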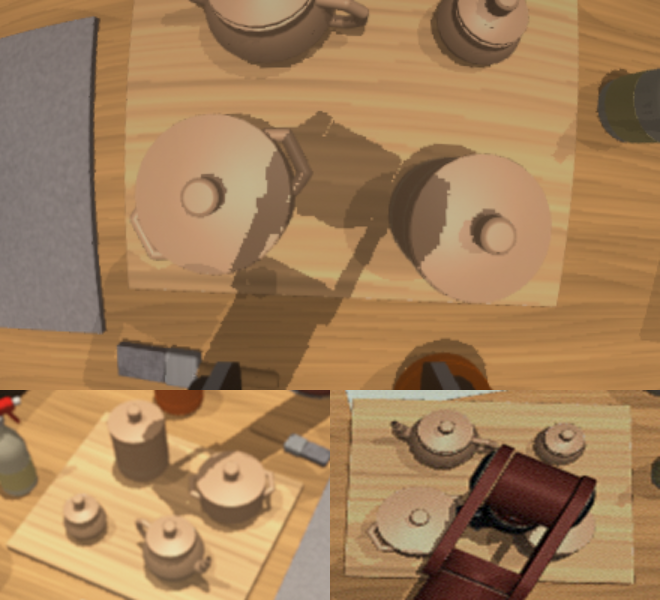

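All four lids look seated and level on their own pots, and the arm is clear of everything.

```bash
python3 -c "
from station import order
print(order.finish_job())"
```

```text
the job is handed in; nothing more can be done
None
```

I handed the job in with all four lids on their own pots; they look seated and level in the last pictures, the arm is clear, and it took about 37 s of the 115 s allowed, but the hand-in returned no verdict.

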